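Swap the jeweller's forming tools back onto their own blocks

TASK

The three steel forming tools each stand on the wrong wooden block. Put each one upright in the middle of the block cut to the shape of its foot (round stake on the round block, square dapping cube on the square block, anvil on the oblong block), the cube and the anvil lined up with their blocks, using the free cork mat as the spare spot on the way. Set the tools down gently, never on the bare bench and never tipped over, and do not disturb the jar, the tin or the brush.

Things in the scene. Friction and masses are not known exactly. Their poses are not given: they have to be found in the camera images.
- stake: Loose steel doming stake, about 0.5 kg, upright, 82 mm tall: a round foot 54 mm across and 14 mm high, a thin neck 20 mm across, and a mushroom head 42 mm across whose upright rim lies 57 to 70 mm above the foot's underside (grip there), slightly domed on top. Origin at the centre of its underside, z up along its axis. Starts on a wrong block.
- dapping: Loose steel dapping cube, about 0.55 kg: 44 x 44 mm square, 40 mm tall, with a round hollow 30 mm across and 9 mm deep in its top and dark round hollows drawn on its sides. Origin at the centre of its underside, z up, x and y square to its sides. Starts on a wrong block.
- anvil: Loose small steel anvil, about 0.55 kg, 50 mm tall: oblong foot 72 (x) x 38 (y) x 12 mm high, waist 44 x 22 mm, face 24 mm wide (y), x = -40 to +28 mm, 34 to 50 mm high (grip across it), tapered horn out to x = +57 mm. Origin: centre of the foot's underside, z up, x along its length to the horn, which may end up at either end of its block. Starts on a wrong block.
- round_block: Round block of pale wood, 104 mm across, with the stake's 54 mm round foot inlaid darker in the middle. Fixed to the bench, 14 mm thick; origin at the centre of its underside, z up, so its flat top is 14 mm above the origin.
- square_block: Square block of pale wood, 92 x 92 mm, sides along x and y, with the cube's 44 mm square foot inlaid darker in the middle. Fixed to the bench, 14 mm thick; origin at the centre of its underside, z up, so its flat top is 14 mm above the origin.
- oblong_block: Oblong block of pale wood, 124 mm (x) x 70 mm (y), with the anvil's 72 x 38 mm foot inlaid darker in the middle. Fixed to the bench, 14 mm thick; origin at the centre of its underside, z up, so its flat top is 14 mm above the origin.
- cork_mat: Six-sided cork mat, 110 mm across the flats, empty at the start: the spare spot. Fixed to the bench, 14 mm thick; origin at the centre of its underside, z up, so its flat top is 14 mm above the origin.
- jar: Bystander: loose glass jar with a steel lid, 56 mm across, 75 mm tall, upright. Origin at the centre of its underside.
- tin: Bystander: loose round brass tin with a white lid, 48 mm across, 30 mm tall. Origin at the centre of its underside.
- brush: Bystander: loose bench brush, about 160 mm long, lying along its x axis, under 40 mm high. Origin on its underside near the middle of its length.
There are look-alikes about, which are no part of the job. What is shaped like the anvil but green or red is not meant.

How it is judged:
By the outcome, as a careful person would: the job done as asked, in the order asked, and still so for the second after the job is handed in, with the robot touching nothing.
It also fails if it takes over 106 s, if anything falls off the work surface, if the arm or the gripper's body presses on something with over 40 N, if the wrist force passes 120 N, or if a joint passes its speed limit or range.

ROBOT

A 7-joint arm with a two-finger parallel gripper is mounted at the origin on the work surface. World frame = base frame: x ahead of the robot, y to its left, z up, the work surface at z = 0. Lengths are in m, angles in rad, forces in N, time in s.
With the tool pointing down it reaches from about 0.4 to 0.875 m from the base axis. Payload 19.3 kg.
Tool frame: the origin (TCP) lies midway between the tips of the shut fingers; the grasp point (between the pads) lies bot.grip_point_offset behind it (bot.grip_point_offset is the distance from the TCP to the grasp point, in m); z points along the fingers, y is the direction in which the jaws open and shut (so a half turn about z gives the same grasp; the last joint's range is limited). The gripper opens to 85 mm and grips with 20 to 120 N. Pads are 22 mm wide; open, the fingers measure 114 mm over their backs; the gripper's body (76 mm by 85 mm) begins 54 mm behind the grasp point. The pads swing forward as they close: fully open they stand 13 mm farther back than shut.
Start: joints at [-1.295, 0.521, -0.036, 1.599, 0.021, 1.021, -0.113], TCP at [0.212, 0.588, 0.231] pointing down, gripper open.
Joint ranges: [-2.91, 2.91], [-0.3, 2.13], [-1.5, 1.42], [0.17, 2.43], [-1.26, 4.41], [0.16, 1.93], [-2.52, 2.52]. Speed limits (rad/s): [1.89, 1.89, 2.39, 2.39, 3.01, 3.01, 3.01].

INTERFACE

Orientations are given as [roll, pitch, yaw] about the fixed x, y, z axes, in that order (R = Rz(yaw) Ry(pitch) Rx(roll)).
In Python, from workcell import bot gives the robot as it stands.
- The arm moves only by the tool servo_tool, never from a script. Its argument "rows" is a list that holds one entry, the list of rows, each a list of 6 numbers: the shift along the tool's x, y, z in cm, then the turn, a rotation vector about the tool's x, y, z in degrees. A call has 1 to 5 rows; each row shifts and turns the commanded pose from where the row before left it, along the tool's axes as they then stand; what a row does not reach is not made up. A row lasts 1/8 s, in which the tool goes at most 62.5 mm and 10.7 degrees, less where a joint would pass 70% of its speed; a pose out of reach is approached as far as the arm can. A call is refused whole if a number of a shift passes 6.25 or a number of a turn 10.7, either way. A call with a gripper value outside its range is refused whole. "grip" is the opening, from -1 (shut) to 1 (fully open), so that 0 is half open, set as the call begins (left out, the last holds). The fingers move at their own pace and stop on an object; "squeeze" is the grip in N (left out, the last holds). Time passes only in rows, so rows that do not move let the fingers close. It gives the time, the measured TCP pose, the force and the opening at its end, in the units of the state.
- bot.observe(): the state, without advancing time (a new reading comes with each control period).
- bot.grab_frame(name): name is "scene" or "top"; returns a dict with "image" (384x512x3 uint8, red, green, blue), "K" (3x3 intrinsics, pixels), "dist" ([k1, k2, p1, p2, k3] as OpenCV has them; the pictures are not rectified), "R" (3x3) and "t" (3): a world point X has camera coordinates R X + t. Camera axes: x right, y down, z forward; pixel columns grow to the right and rows downward; lengths in m; the calibration is good to about 2 mm. A picture is of the moment at which its call begins. There is no depth.
- bot.job_done(): hands the job in, once; it reports no verdict.
The state is a dict: "clock": time; "qpos": joint angles; "qd": joint speeds; "joint_efforts": joint torques, N m; "position": TCP position; "tool_rot": TCP orientation; "force": force on the tool from outside, world axes, zero at the start; "moment": the same for the moment, N m; "grip_width": finger opening in m.
Only numpy, scipy, OpenCV 4.12 (cv2) and the standard library are available. Lean on these libraries where they do the work, as an engineer would, in place of code of your own. Each camera call takes 0.05 s, during which the arm holds its last target.

## Working session

There is one attempt and no reset: what is moved stays moved. The work goes in short steps, Python scripts to look and compute and a tool call to move; the robot and the scene stay as the last step left them, time stands still between calls to the robot, and variables do not carry over. Pictures are saved under pics/ and viewed, and the job is handed in when it is done.

Besides the shell and the picture viewer there is one more tool, called after "Request:" as a command line: name --argument value ..., lists and objects as JSON in quotes. servo_tool: Moves the arm, as the interface text tells. Its arguments: {"type":"object","properties":{"rows":{"type":"array"},"grip":{"type":"number"},"squeeze":{"type":"number"}},"required":["rows"]}

```bash
ls; mkdir -p pics
python3 - <<'E'
from workcell import bot
import cv2,numpy as np,pickle
s=bot.observe();print({k:np.round(v,3) for k,v in s.items()},bot.grip_point_offset)
for n in ("scene","top"):
    f=bot.grab_frame(n);pickle.dump(f,open(f"{n}0.pkl","wb"))
    im=f["image"][:,:,::-1]
    cv2.imwrite(f"pics/{n}0.png",cv2.resize(im,(800,600),interpolation=cv2.INTER_CUBIC))
    print(n,f["K"],f["dist"],f["R"],f["t"])
E
```

```text
pics
{'clock': np.float64(0.0), 'qpos': array([-1.295,  0.522, -0.036,  1.6  ,  0.021,  1.021, -0.113]), 'qd': array([-0.   ,  0.001, -0.001,  0.   , -0.   ,  0.001,  0.001]), 'joint_efforts': array([ 1.0000e-03, -9.2708e+01,  1.9800e+00, -3.6993e+01,  1.8000e-02,
        8.0000e-03,  0.0000e+00]), 'position': array([0.212, 0.588, 0.231]), 'tool_rot': array([-3.14 ,  0.   ,  2.796]), 'force': array([-0.118,  1.366,  0.334]), 'moment': array([-0.002, -0.037, -0.02 ]), 'grip_width': np.float64(0.085)} 0.0187
scene [[415.10280909   0.         255.39192243]
 [  0.         415.10280909 194.07615597]
 [  0.           0.           1.        ]] [-0.15185613  0.          0.          0.          0.        ] [[-0.79377307  0.60773436 -0.02415088]
 [ 0.35355056  0.42874075 -0.83137439]
 [-0.49490031 -0.66846116 -0.55518768]] [ 0.45076342 -0.18788289  1.51354565]
top [[382.15690544   0.         257.79859756]
 [  0.         382.15690544 191.13609012]
 [  0.           0.           1.        ]] [0.03815793 0.         0.         0.         0.        ] [[ 0.00711129 -0.9997787   0.01979832]
 [-0.98222362 -0.01069764 -0.1874095 ]
 [ 0.18757982 -0.01811365 -0.98208233]] [0.04829454 0.58602864 0.80862844]
```

View pics/scene0.png

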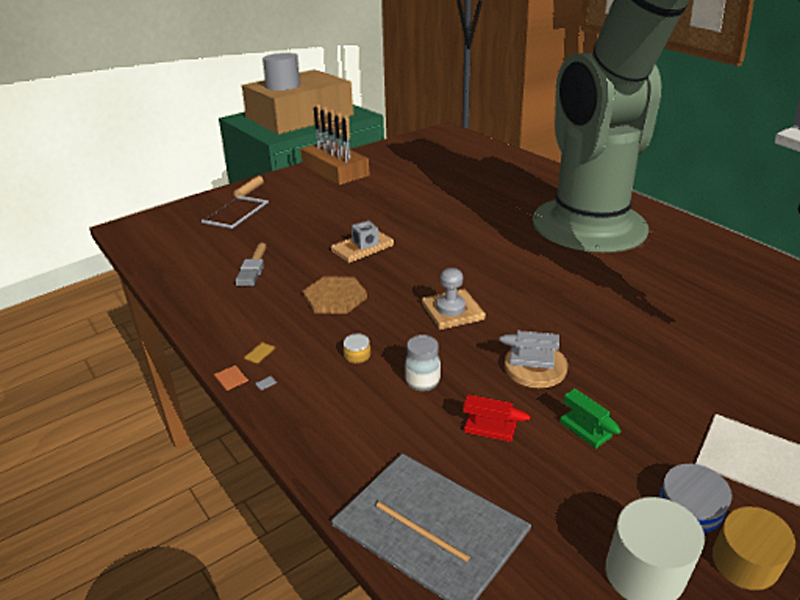

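View pics/top0.png

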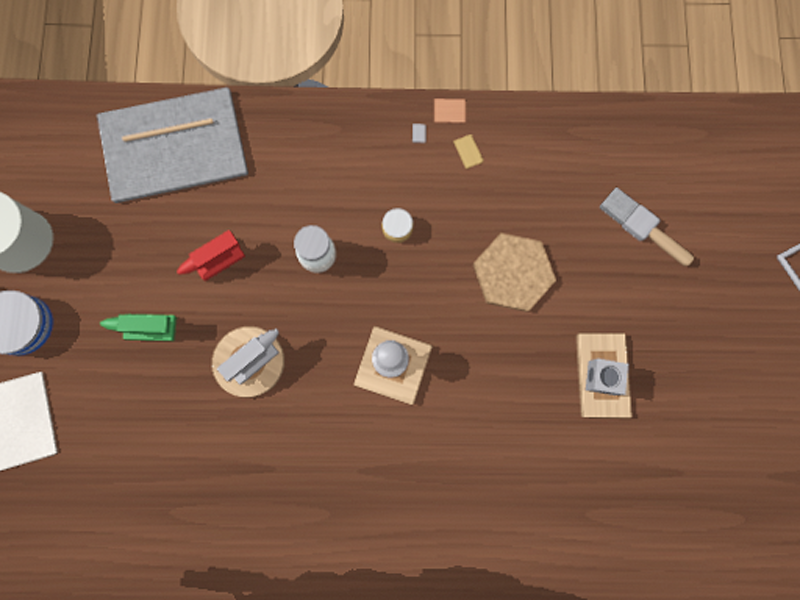

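```bash
cat > h.py <<'E'
import cv2,numpy as np,pickle
def load(n): return pickle.load(open(n,'rb'))
def cast(f,px,z):
    px=np.asarray(px,float).reshape(-1,1,2)
    u=cv2.undistortPoints(px,f["K"],f["dist"]).reshape(-1,2)
    d=np.c_[u,np.ones(len(u))]@f["R"]; C=-f["R"].T@f["t"]
    return C+d*((z-C[2])/d[:,2])[:,None]
def proj(f,X):
    return cv2.projectPoints(np.asarray(X,float).reshape(-1,3),cv2.Rodrigues(f["R"])[0],f["t"],f["K"],f["dist"])[0].reshape(-1,2)
def crop(f,x0,y0,x1,y1,s,out):
    cv2.imwrite(out,cv2.resize(f["image"][y0:y1,x0:x1,::-1],None,fx=s,fy=s,interpolation=cv2.INTER_NEAREST))
E
python3 - <<'E'
from h import *
f=load("top0.pkl");g=load("scene0.pkl")
print(-f["R"].T@f["t"],-g["R"].T@g["t"])
a=f["image"]
def cr(cx,cy,r=32): return cv2.resize(a[cy-r:cy+r,cx-r:cx+r,::-1],(384,288)if 0 else (390,290) if 0 else (300,300),interpolation=cv2.INTER_NEAREST)
print([x.shape for x in [cr(160,230)]])
row=np.vstack([np.hstack([cr(160,230),cr(252,233)]),np.hstack([cr(387,240),cr(329,174)])])
cv2.imwrite("pics/c1.png",row)
for p in [(130,280)]: pass
hsv=cv2.cvtColor(a,cv2.COLOR_RGB2HSV)
for n,(u,v) in dict(blk=(142,235),blk2=(265,250),blk3=(380,258),inl=(387,229),cork=(329,174),steel=(250,228),anv=(158,229),table=(300,300)).items(): print(n,a[v,u],hsv[v,u])
E
```

```text
[0.42358536 0.06920019 0.90301089] [1.17328417 0.81835511 0.69498722]
[(300, 300, 3)]
blk [191 191 196] [120   7 196]
blk2 [227 196 161] [ 16  74 227]
blk3 [217 186 152] [ 16  76 217]
inl [175 136 102] [ 14 106 175]
cork [198 164 126] [ 16  93 198]
steel [187 186 190] [128   5 190]
anv [193 193 197] [120   5 197]
table [116  77  59] [  9 125 116]
```

View pics/c1.png

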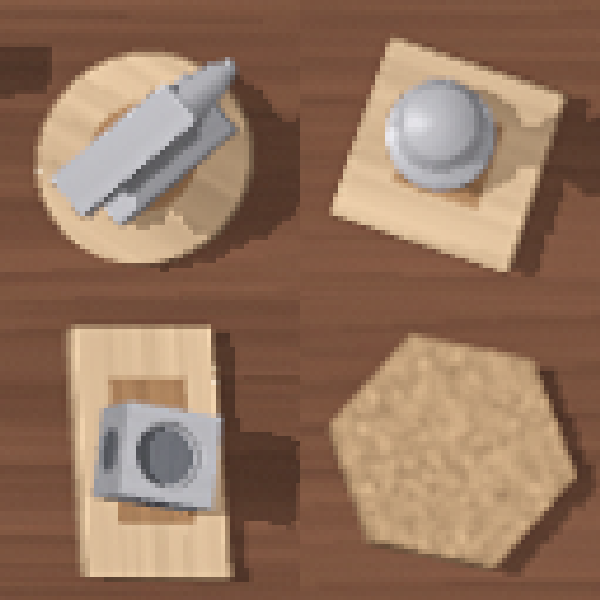

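Run:
```python
from h import *
for cam in ("top","scene"):
    f=load(cam+"0.pkl");a=f["image"].astype(int)
    wood=((a[:,:,0]>135)&(a[:,:,0]-a[:,:,2]>45)).astype(np.uint8)
    cen=dict(round=(160,230),square=(252,233),oblong=(387,240),mat=(329,174)) if cam=="top" else dict(round=(343,233),square=(290,197),oblong=(232,155),mat=(215,188))
    for n,(cx,cy) in cen.items():
        r=40 if cam=="top" else 32
        m=np.zeros_like(wood);m[cy-r:cy+r,cx-r:cx+r]=wood[cy-r:cy+r,cx-r:cx+r]
        nn,l,st,_=cv2.connectedComponentsWithStats(m,connectivity=8)
        keep=np.isin(l,[i for i in range(1,nn) if st[i,4]>25])
        ys,xs=np.nonzero(keep)
        # pixel corner points for all
        P=cast(f,np.c_[xs,ys],.014)[:,:2]*1000
        h=cv2.convexHull(P.astype(np.float32)).reshape(-1,2)
        (c,s,ang)=cv2.minAreaRect(h); ce,ra=cv2.minEnclosingCircle(h)
        print(cam,n,len(xs),"rect",np.round(c,1),np.round(s,1),round(ang,1),"circ",np.round(ce,1),round(ra,1))
```

```text
top round 936 rect [497.9 283.1] [101.2 103.2] 0.5 circ [497.9 282.7] 52.8
top square 1158 rect [494.2  67.7] [93.2 93.6] 72.2 circ [493.2  68.4] 63.6
top oblong 1169 rect [ 483.4 -244.4] [121.9  74.9] 0.7 circ [ 482.8 -245.3] 70.6
top mat 1876 rect [ 639.2 -117.3] [127.  112.8] 79.1 circ [ 638.7 -116.7] 65.0
scene round 609 rect [542.4 309.1] [192.4  98.2] 26.8 circ [546.9 301. ] 100.2
scene square 390 rect [498.1  73.6] [108.2  96.6] 72.2 circ [498.9  73.5] 69.6
scene oblong 533 rect [ 534.7 -193.3] [261.2 132.8] 44.3 circ [ 547.  -205.9] 137.5
scene mat 870 rect [ 589.9 -159.3] [274.9 127.2] 43.3 circ [ 576.5 -145.7] 143.3
```

```bash
cat >> h.py <<'E'
def rot(a): return np.array([[np.cos(a),-np.sin(a)],[np.sin(a),np.cos(a)]])
def rect(c,w,h,ang,z,n=1):
    p=np.array([[-w/2,-h/2],[w/2,-h/2],[w/2,h/2],[-w/2,h/2]])@rot(np.radians(ang)).T+np.array(c)
    return np.c_[p,np.full(4,z)]
def circ(c,r,z):
    t=np.linspace(0,2*np.pi,60,endpoint=False);return np.c_[c[0]+r*np.cos(t),c[1]+r*np.sin(t),np.full(60,z)]
def ov(f,cx,cy,r,s,shapes):
    im=cv2.resize(f["image"][cy-r:cy+r,cx-r:cx+r,::-1],None,fx=s,fy=s,interpolation=cv2.INTER_NEAREST)
    for X,col in shapes:
        q=(proj(f,X)-[cx-r,cy-r]+.5)*s
        cv2.polylines(im,[np.round(q).astype(np.int32)],True,col,1)
    return im
E
python3 - <<'E'
from h import *
f=load("top0.pkl")
G=(0,255,0);B=(255,0,0);Y=(0,255,255)
o=(.4834,-.2468);s=(.4942,.0677);r=(.4979,.2827);m=(.6385,-.1173)
A=ov(f,160,230,32,6,[(circ(r,.052,.014),G),(circ(r,.027,.014),B)])[:300]
S=ov(f,252,233,32,6,[(rect(s,.092,.092,-17.8,.014),G),(rect(s,.044,.044,-17.8,.014),B)])
O=ov(f,387,240,32,6,[(rect(o,.124,.070,0.7,.014),G),(rect(o,.072,.038,.7,.014),B)])
A=ov(f,160,230,32,6,[(circ(r,.052,.014),G),(circ(r,.027,.014),B)])
cv2.imwrite("pics/o1.png",np.hstack([S,O]));cv2.imwrite("pics/o2.png",A)
E
```

```text
(no output)
```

View pics/o1.png

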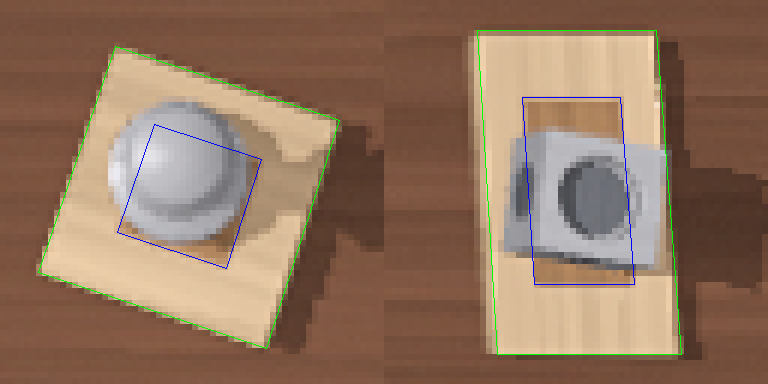

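View pics/o2.png

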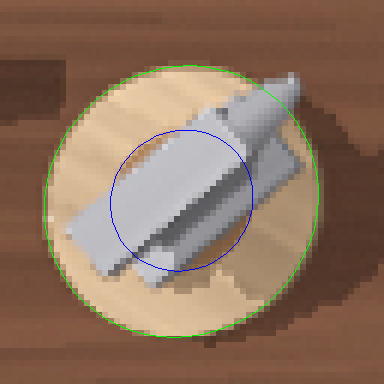

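Run:
```python
from h import *
f=load("top0.pkl");a=f["image"]
def big(cx,cy,r,s): 
    g=a[cy-r:cy+r,cx-r:cx+r,::-1]; return cv2.resize(g,None,fx=s,fy=s,interpolation=cv2.INTER_CUBIC)
im=np.hstack([big(385,241,16,24)[:, :],big(158,229,24,16)]);
for k in range(0,384,48):
    cv2.putText(im,str(k//24+369),(k,8),0,.3,(0,255,255));cv2.putText(im,str(k//24+225),(0,k+8),0,.3,(0,255,255));cv2.line(im,(k,0),(k,4),(0,0,255));
    cv2.putText(im,str(k//16+134),(k+384,8),0,.3,(0,255,255));cv2.putText(im,str(k//16+205),(384,k+8),0,.3,(0,255,255))
cv2.imwrite("pics/b1.png",im)
```

```text
(no output)
```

View pics/b1.png

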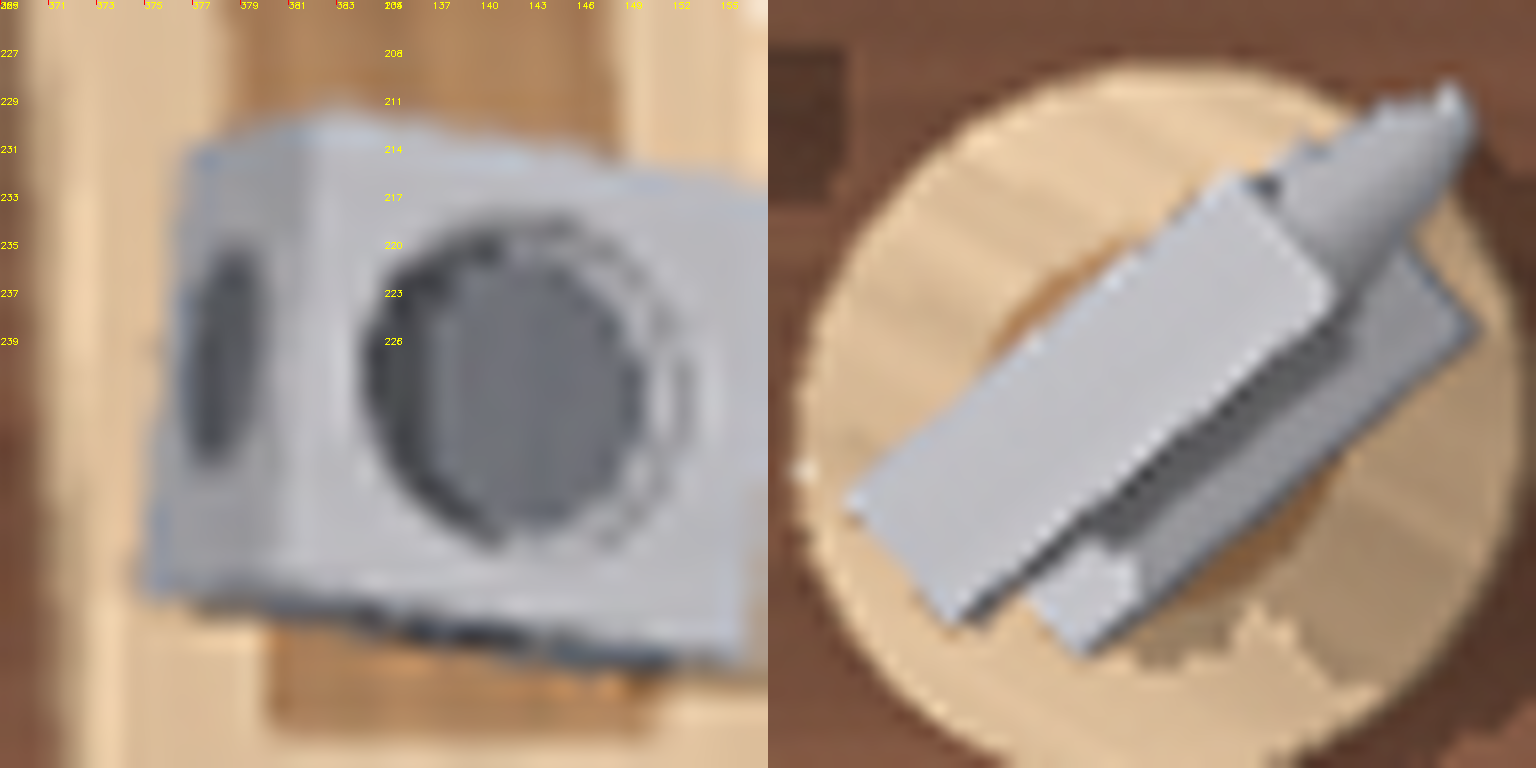

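Run:
```python
from h import *
f=load("top0.pkl")
ap=np.array([[77,500],[187,625],[564,290],[467,172]])/16+[134-.5,205-.5]
P=cast(f,ap,.064)[:,:2]*1000
print("anv face",np.round(P,1)); c=P.mean(0)
u=(P[2]+P[3]-P[0]-P[1])/2; L=np.linalg.norm(u);a=np.arctan2(u[1],u[0])
w=(P[3]+P[0]-P[1]-P[2])/2
print("len",L,"w",np.linalg.norm(w),"yaw",np.degrees(a),"w-dir",np.degrees(np.arctan2(w[1],w[0])),"origin",c+6*u/L)
fp=np.array([[315,655],[710,325]])/16+[133.5,204.5]
Q=cast(f,fp,.026)[:,:2]*1000;print("foot edge z=.026",Q,np.linalg.norm(Q[1]-Q[0]),np.degrees(np.arctan2(*(Q[1]-Q[0])[::-1])))
d=(Q[1]-Q[0]);d/=np.linalg.norm(d);n=np.array([-d[1],d[0]])
print(Q.mean(0)+n*19,Q.mean(0)-n*19)
cp=np.array([[315,115],[280,580],[745,655]])/24+[368.5,224.5]
C=cast(f,cp,.054)[:,:2]*1000
print("cube",C,np.linalg.norm(np.diff(C,axis=0),axis=1),"cen",(C[0]+C[2])/2,[np.degrees(np.arctan2(v[1],v[0])) for v in np.diff(C,axis=0)])
print(cast(f,np.array([[530,385]])/24+[368.5,224.5],.054)*1000)
```

```text
anv face [[482.7 311.7]
 [466.  295.9]
 [511.6 247.9]
 [527.7 261.9]]
len 66.66765145164852 w 22.146086651545907 yaw -47.17361693922951 w-dir 42.288198031811184 origin [501.11410536 274.95396387]
foot edge z=.026 [[463.86777598 288.07497811]
 [510.79611238 235.05936607]] 70.80200475210921 -48.48540244559186
[501.55889485 274.16057809] [473.10499352 248.97376609]
cube [[ 502.33718724 -222.58170942]
 [ 459.67945885 -216.95301887]
 [ 453.38711723 -259.0949549 ]] [43.02747899 42.60911095] cen [ 477.86215224 -240.83833216] [np.float64(172.48324107331874), np.float64(-98.49226932042446)]
[[ 477.71225041 -240.96088711   54.        ]]
```

Run:
```python
from h import *
f=load("top0.pkl");g=load("scene0.pkl")
print(cast(f,[[249.8,226]],.078)*1000,cast(f,[[249.4,228.6]],.028)*1000)
G=(0,255,0);B=(255,0,0);Y=(0,255,255)
st=(.505,.0725)
def sh(c): return [(circ(c,.027,.028),G),(circ(c,.027,.014),G),(circ(c,.021,.071),B),(circ(c,.021,.084),B)]
S=ov(f,252,230,20,18,sh(st))
# scene view
px=proj(g,[[*st,.05]])[0].astype(int);S2=ov(g,px[0],px[1],24,15,sh(st)+[(rect((.4942,.0677),.092,.092,-17.8,.014),Y)])
cv2.imwrite("pics/s1.png",np.hstack([S[:700,:700],S2[:720][:, :]])if S.shape==S2.shape else S);cv2.imwrite("pics/s2.png",S2)
```

```text
[[504.34872287  70.70996284  78.        ]] [[503.29021039  71.64940742  28.        ]]Traceback (most recent call last):
  File "<stdin>", line 10, in <module>
    return _nx.concatenate(arrs, 1, dtype=dtype, casting=casting)
           ~~~~~~~~~~~~~~~^^^^^^^^^^^^^^^^^^^^^^^^^^^^^^^^^^^^^^^
ValueError: all the input array dimensions except for the concatenation axis must match exactly, but along dimension 0, the array at index 0 has size 700 and the array at index 1 has size 720
```

Run:
```python
import cv2,numpy as np
a=cv2.imread("pics/s1.png");b=cv2.imread("pics/s2.png");print(a.shape,b.shape)
cv2.imwrite("pics/s3.png",np.hstack([cv2.resize(a[:,:720],(400,400)),cv2.resize(b,(400,400))]))
```

```text
[ WARN:0@0.018] global loadsave.cpp:275 findDecoder imread_('pics/s1.png'): can't open/read file: check file path/integrity
[ WARN:0@0.018] global loadsave.cpp:275 findDecoder imread_('pics/s2.png'): can't open/read file: check file path/integrity
Traceback (most recent call last):
AttributeError: 'NoneType' object has no attribute 'shape'
```

Run:
```python
from h import *
f=load("top0.pkl");g=load("scene0.pkl")
G=(0,255,0);B=(255,0,0);Y=(0,255,255)
st=(.504,.0715)
def sh(c): return [(circ(c,.027,.028),G),(circ(c,.027,.014),G),(circ(c,.021,.071),B),(circ(c,.021,.084),B)]
S=ov(f,252,230,20,18,sh(st))
px=proj(g,[[*st,.05]])[0].astype(int);S2=ov(g,px[0],px[1],24,15,sh(st)+[(rect((.4942,.0677),.092,.092,-17.8,.014),Y)])
cv2.imwrite("pics/s3.png",np.hstack([cv2.resize(S,(400,400)),cv2.resize(S2,(400,400))]))
```

```text
(no output)
```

View pics/s3.png

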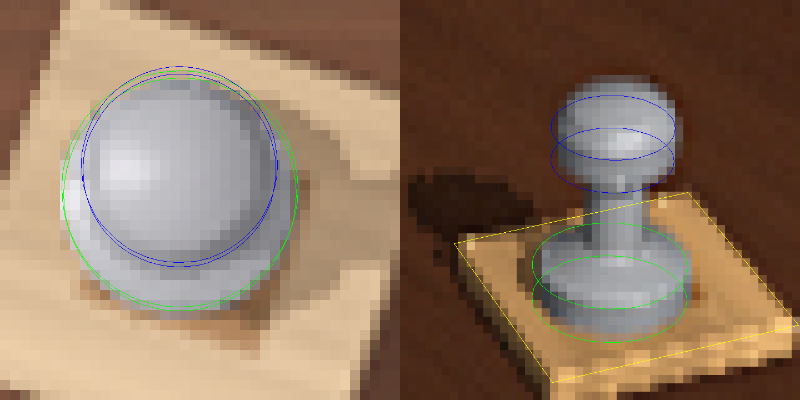

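Candidates for each tool, as (col,row) in the 800×600 top view:
- **Anvil:** grey steel one at (248,357), green one at (140,326), red one at (213,257). I choose the grey steel one on the round block.
- **Stake:** (390,357). The jar at (315,248) is also round, but glass.
- **Cube:** (607,377), with nothing similar nearby.

The close crops and overlays confirm these choices. I'll start with the stake, moving it to the mat.

```bash
cat > go.py <<'E'
import sys,numpy as np
from scipy.spatial.transform import Rotation as Ro
from workcell import bot
def st():
    s=bot.observe();return s,np.array(s["position"]),Ro.from_euler("xyz",s["tool_rot"])
def show(x,y,z,psi):
    s,p,R=st()
    T=Ro.from_euler("xyz",[np.pi,0,np.radians(psi)])
    rv=np.degrees((R.inv()*T).as_rotvec())
    d=np.array([x,y,z])-p
    print("t",round(s["clock"],2),"p",np.round(p,4),"rot",np.round(np.degrees(s["tool_rot"]),1),"w",round(s["grip_width"],4),"F",np.round(s["force"],1),"q",np.round(s["qpos"],2))
    print("turn deg",np.round(rv,1),"| shift cm now-frame",np.round(100*R.inv().apply(d),2),"| after-turn frame",np.round(100*T.inv().apply(d),2))
if __name__=="__main__": show(*map(float,sys.argv[1:5]))
E
python3 go.py .5028 .0717 .16 110
```

```text
t 0.1 p [0.2118 0.5877 0.2308] rot [-179.9    0.   160.2] w 0.0852 F [ 0.4 -0.2  0.6] q [-1.3   0.52 -0.04  1.6   0.02  1.02 -0.11]
turn deg [-0.1  0.  50.2] | shift cm now-frame [-44.87 -38.68   7.12] | after-turn frame [-58.44   9.7    7.08]
```

Request:
servo_tool --rows '[[[0,0,0,0,0,10],[0,0,0,0,0,10],[0,0,0,0,0,10],[0,0,0,0,0,10],[0,0,0,0,0,10]]]' --grip 1 --squeeze 60

```text
clock: 0.72
position: [0.2118, 0.5878, 0.231]
tool_rot: [-3.141, 0.0, 1.917]
force: [0.1, -0.0, 0.5]
grip_width: 0.0854
```

```bash
python3 go.py .5028 .0717 .16 110
```

```text
t 0.72 p [0.2118 0.5878 0.231 ] rot [-180.     0.   109.9] w 0.0854 F [ 0.1 -0.   0.5] q [-1.44  0.53  0.18  1.61 -0.11  1.01 -0.88]
turn deg [-0.   0.  -0.1] | shift cm now-frame [-58.43   9.84   7.12] | after-turn frame [-58.45   9.69   7.1 ]
```

Request:
servo_tool --rows '[[[-5.8,0.98,0,0,0,0],[-5.8,0.98,0,0,0,0],[-5.8,0.98,0,0,0,0],[-5.8,0.98,0,0,0,0],[-5.8,0.98,0,0,0,0]]]'

```text
clock: 1.35
position: [0.3585, 0.3309, 0.2313]
tool_rot: [3.142, 0.0, 1.923]
force: [0.8, 0.9, 0.1]
grip_width: 0.0855
```

Request:
servo_tool --rows '[[[-5.8,0.98,0,0,0,0],[-5.8,0.98,0,0,0,0],[-5.8,0.98,0,0,0,0],[-5.8,0.98,0,0,0,0],[0,0,0,0,0,0]]]'

```text
clock: 1.98
position: [0.4762, 0.1243, 0.2313]
tool_rot: [3.142, 0.001, 1.917]
force: [-0.1, 0.9, 0.1]
grip_width: 0.0856
```

```bash
python3 go.py .5028 .0717 .16 110
```

```text
t 1.98 p [0.4762 0.1243 0.2313] rot [1.800e+02 1.000e-01 1.098e+02] w 0.0856 F [-0.1  0.9  0.1] q [-0.64  0.32  0.34  1.96 -0.13  0.88  0.11]
turn deg [ 0.   0.1 -0.2] | shift cm now-frame [-5.84  0.72  7.14] | after-turn frame [-5.86  0.7   7.13]
```

Request:
servo_tool --rows '[[[-3,0.35,3,0,0,0],[-2.85,0.35,4,0,0,0],[0,0,0,0,0,0]]]'

```text
clock: 2.35
position: [0.5004, 0.0745, 0.1589]
tool_rot: [-3.137, 0.0, 1.921]
force: [0.0, 0.6, -0.8]
grip_width: 0.085
```

```bash
python3 go.py .5028 .0717 .056 110;python3 - <<'E'
from h import *
from workcell import bot
f=bot.grab_frame("top");g=bot.grab_frame("scene")
a=cv2.resize(f["image"][170:290,180:320,::-1],(400,343));b=cv2.resize(g["image"][120:240,220:360,::-1],(400,343))
cv2.imwrite("pics/a1.png",np.hstack([a,b]))
E
```

```text
t 2.35 p [0.5004 0.0745 0.1589] rot [-179.7    0.   110.1] w 0.085 F [ 0.   0.6 -0.8] q [-0.5   0.46  0.31  1.99 -0.2   0.73  0.28]
turn deg [-0.3  0.   0.1] | shift cm now-frame [-0.34  0.17 10.29] | after-turn frame [-0.35  0.13 10.29]
```

View pics/a1.png

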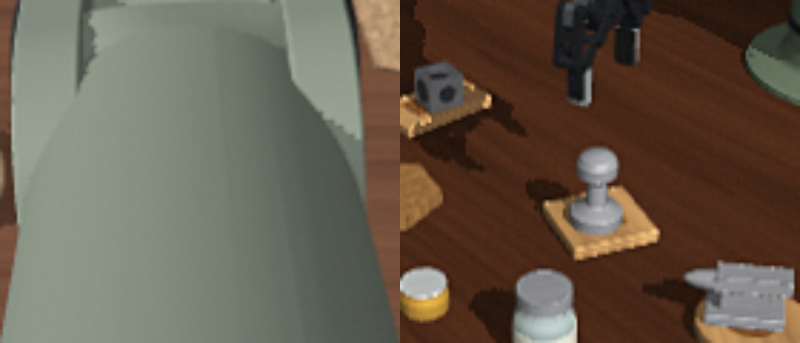

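The scene view shows the open fingers at (580,90) and (627,45) above and around the stake head at (597,165). The top view is blocked by the arm. I'll descend.

Request:
servo_tool --rows '[[[-0.35,0.15,2,0,0,0],[0,0,3,0,0,0],[0,0,3,0,0,0],[0,0,1.5,0,0,0],[0,0,0,0,0,0]]]'

```text
clock: 3.08
position: [0.504, 0.0738, 0.0664]
tool_rot: [-3.141, -0.0, 1.924]
force: [0.4, 0.4, 0.0]
grip_width: 0.0852
```

```bash
python3 go.py .5028 .0717 .056 110
```

```text
t 3.08 p [0.504  0.0738 0.0664] rot [-180.    -0.   110.2] w 0.0852 F [0.4 0.4 0. ] q [-0.44  0.61  0.24  2.04 -0.27  0.52  0.35]
turn deg [-0.  -0.   0.2] | shift cm now-frame [-0.16 -0.18  1.04] | after-turn frame [-0.16 -0.18  1.04]
```

Request:
servo_tool --rows '[[[-0.15,-0.18,1.0,0,0,0],[0,0,0,0,0,0]]]'

```text
clock: 3.32
position: [0.5029, 0.0711, 0.0564]
tool_rot: [3.142, -0.0, 1.923]
force: [-0.2, 0.6, 0.1]
grip_width: 0.0855
```

Request:
servo_tool --rows '[[[0,0,0,0,0,0],[0,0,0,0,0,0],[0,0,0,0,0,0],[0,0,0,0,0,0]]]' --grip -1 --squeeze 60

```text
clock: 3.82
position: [0.503, 0.0712, 0.0568]
tool_rot: [3.141, -0.0, 1.923]
force: [-3.0, -0.9, 10.8]
grip_width: 0.0396
```

Request:
servo_tool --rows '[[[0,0,0,0,0,0],[0,0,0,0,0,0],[0,0,0,0,0,0]]]'

```text
clock: 4.2
position: [0.503, 0.0712, 0.0568]
tool_rot: [3.141, -0.0, 1.923]
force: [-4.1, -0.8, 10.5]
grip_width: 0.0397
```

```bash
python3 go.py .5028 .0717 .056 110;python3 - <<'E'
from h import *
from workcell import bot
g=bot.grab_frame("scene")
cv2.imwrite("pics/a2.png",cv2.resize(g["image"][130:240,220:360,::-1],(700,550)))
E
```

```text
t 4.2 p [0.503  0.0712 0.0568] rot [180.   -0.  110.2] w 0.0397 F [-4.1 -0.8 10.5] q [-0.43  0.63  0.23  2.04 -0.28  0.5   0.36]
turn deg [ 0.  -0.   0.2] | shift cm now-frame [ 0.06 -0.    0.08] | after-turn frame [ 0.06 -0.    0.08]
```

View pics/a2.png

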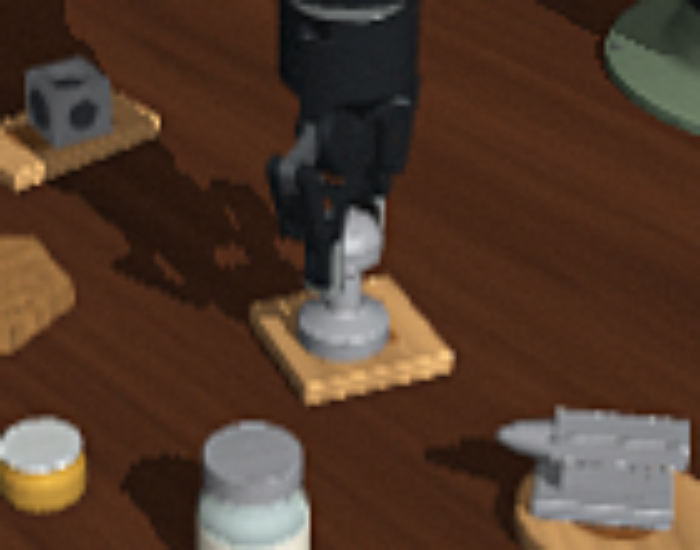

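Request:
servo_tool --rows '[[[0,0,-0.5,0,0,0],[0,0,-1,0,0,0],[0,0,-1.5,0,0,0],[0,0,0,0,0,0]]]'

```text
clock: 4.75
position: [0.5037, 0.0714, 0.0877]
tool_rot: [3.139, 0.0, 1.923]
force: [-0.3, -0.8, -4.2]
grip_width: 0.0393
```

```bash
python3 go.py .5028 .0717 .056 110;python3 - <<'E'
from h import *
from workcell import bot
g=bot.grab_frame("scene")
cv2.imwrite("pics/a3.png",cv2.resize(g["image"][130:240,220:360,::-1],(700,550)))
E
```

```text
t 4.75 p [0.5037 0.0714 0.0877] rot [179.9   0.  110.2] w 0.0393 F [-0.3 -0.8 -4.2] q [-0.45  0.57  0.26  2.03 -0.26  0.57  0.34]
turn deg [0.1 0.  0.2] | shift cm now-frame [ 0.06 -0.08  3.17] | after-turn frame [ 0.06 -0.07  3.17]
```

View pics/a3.png

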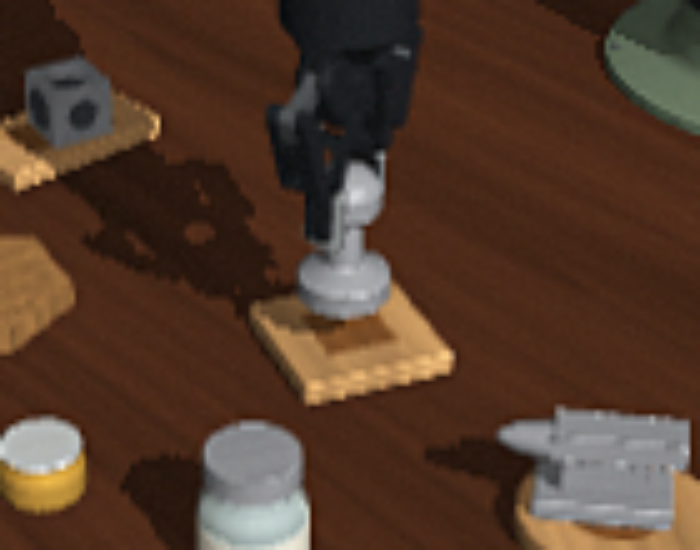

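Request:
servo_tool --rows '[[[0,0,-3,0,0,0],[0,0,-3,0,0,0],[0,0,0,0,0,0]]]'

```text
clock: 5.18
position: [0.5038, 0.0715, 0.1476]
tool_rot: [3.139, 0.0, 1.923]
force: [-0.1, -0.3, -5.0]
grip_width: 0.0398
```

```bash
python3 go.py .6385 -.1173 .12 110
```

```text
t 5.17 p [0.5038 0.0715 0.1476] rot [179.8   0.  110.2] w 0.0398 F [-0.1 -0.3 -5. ] q [-0.49  0.47  0.31  2.   -0.22  0.7   0.31]
turn deg [0.2 0.  0.2] | shift cm now-frame [-22.36   6.12   2.78] | after-turn frame [-22.34   6.2    2.76]
```

Request:
servo_tool --rows '[[[-3.5,1,0,0,0,0],[-5,1.35,0,0,0,0],[-5,1.35,0,0,0,0],[-5,1.35,0,0,0,0],[-3.86,1.1,0,0,0,0]]]'

```text
clock: 5.8
position: [0.638, -0.1194, 0.1444]
tool_rot: [-3.14, -0.001, 1.922]
force: [0.4, 0.8, -3.8]
grip_width: 0.0394
```

Request:
servo_tool --rows '[[[0,0,0,0,0,0],[0,0,1.5,0,0,0],[0,0,1.5,0,0,0],[0,0,0,0,0,0]]]'

```text
clock: 6.3
position: [0.6367, -0.1164, 0.1144]
tool_rot: [-3.139, -0.002, 1.924]
force: [0.3, 0.0, -3.8]
grip_width: 0.0396
```

```bash
python3 go.py .6385 -.1173 .0575 110
```

```text
t 6.3 p [ 0.6367 -0.1164  0.1144] rot [-1.799e+02 -1.000e-01  1.102e+02] w 0.0396 F [ 0.3  0.  -3.8] q [-0.09  0.71  0.28  1.64 -0.25  0.83  0.65]
turn deg [-0.1 -0.1  0.2] | shift cm now-frame [-0.16  0.15  5.68] | after-turn frame [-0.15  0.14  5.69]
```

Request:
servo_tool --rows '[[[-0.15,0.15,2,0,0,0],[0,0,2,0,0,0],[0,0,1.0,0,0,0],[0,0,0,0,0,0]]]'

```text
clock: 6.8
position: [0.6392, -0.1183, 0.0652]
tool_rot: [-3.14, -0.001, 1.923]
force: [-0.0, -0.3, -3.9]
grip_width: 0.0394
```

Request:
servo_tool --rows '[[[0,0,0.25,0,0,0],[0,0,0.25,0,0,0],[0,0,0,0,0,0]]]'

```text
clock: 7.18
position: [0.6398, -0.1183, 0.0614]
tool_rot: [3.141, 0.0, 1.923]
force: [-0.3, -0.5, -5.0]
grip_width: 0.0396
```

```bash
python3 go.py .6385 -.1173 .0575 110;python3 - <<'E'
from h import *
from workcell import bot
g=bot.grab_frame("scene")
cv2.imwrite("pics/a4.png",cv2.resize(g["image"][130:240,150:290,::-1],(700,550)))
E
```

```text
t 7.17 p [ 0.6398 -0.1183  0.0614] rot [180.    0.  110.2] w 0.0396 F [-0.3 -0.5 -5. ] q [-0.07  0.79  0.26  1.66 -0.27  0.74  0.67]
turn deg [0.  0.  0.2] | shift cm now-frame [ 0.14 -0.09  0.39] | after-turn frame [ 0.14 -0.09  0.39]
```

View pics/a4.png

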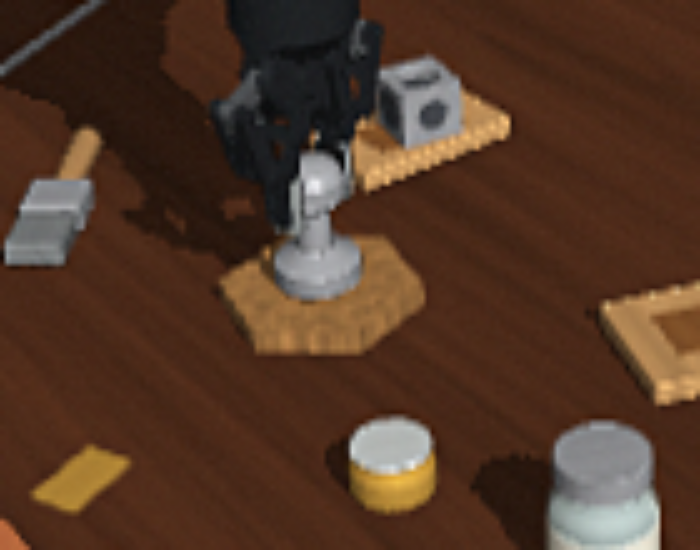

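Request:
servo_tool --rows '[[[0.1,-0.1,0.25,0,0,0],[0,0,0.1,0,0,0],[0,0,0,0,0,0]]]'

```text
clock: 7.6
position: [0.6384, -0.1177, 0.0577]
tool_rot: [-3.141, -0.0, 1.923]
force: [0.9, -0.2, -4.5]
grip_width: 0.0393
```

Request:
servo_tool --rows '[[[0,0,0.08,0,0,0],[0,0,0,0,0,0]]]'

```text
clock: 7.85
position: [0.6386, -0.1178, 0.057]
tool_rot: [3.142, 0.0, 1.923]
force: [-1.0, -0.9, -4.3]
grip_width: 0.0398
```

Request:
servo_tool --rows '[[[0,0,0.06,0,0,0],[0,0,0,0,0,0]]]'

```text
clock: 8.1
position: [0.6386, -0.118, 0.0569]
tool_rot: [3.141, 0.0, 1.923]
force: [-2.9, 0.6, 5.8]
grip_width: 0.0397
```

Request:
servo_tool --rows '[[[0,0,0,0,0,0],[0,0,0,0,0,0],[0,0,0,0,0,0],[0,0,0,0,0,0]]]' --grip 1

```text
clock: 8.6
position: [0.6385, -0.1177, 0.0564]
tool_rot: [3.142, 0.0, 1.923]
force: [0.1, -0.1, -0.2]
grip_width: 0.0855
```

Request:
servo_tool --rows '[[[0,0,0,0,0,0],[0,0,-1.5,0,0,0],[0,0,-3,0,0,0],[0,0,-4,0,0,0],[0,0,0,0,0,0]]]'

```text
clock: 9.22
position: [0.6401, -0.1182, 0.1454]
tool_rot: [3.137, 0.002, 1.923]
force: [-0.1, 0.2, 0.3]
grip_width: 0.0855
```

```bash
python3 go.py .4778 -.2409 .16 82;python3 - <<'E'
from h import *
from workcell import bot
g=bot.grab_frame("scene")
cv2.imwrite("pics/a5.png",cv2.resize(g["image"][130:240,150:290,::-1],(700,550)))
E
```

```text
t 9.22 p [ 0.6401 -0.1182  0.1454] rot [1.797e+02 1.000e-01 1.102e+02] w 0.0855 F [-0.1  0.2  0.3] q [-0.1   0.68  0.3   1.62 -0.24  0.88  0.64]
turn deg [ 0.3  0.1 28.2] | shift cm now-frame [ -5.92 -19.46  -1.54] | after-turn frame [-14.41 -14.37  -1.46]
```

View pics/a5.png

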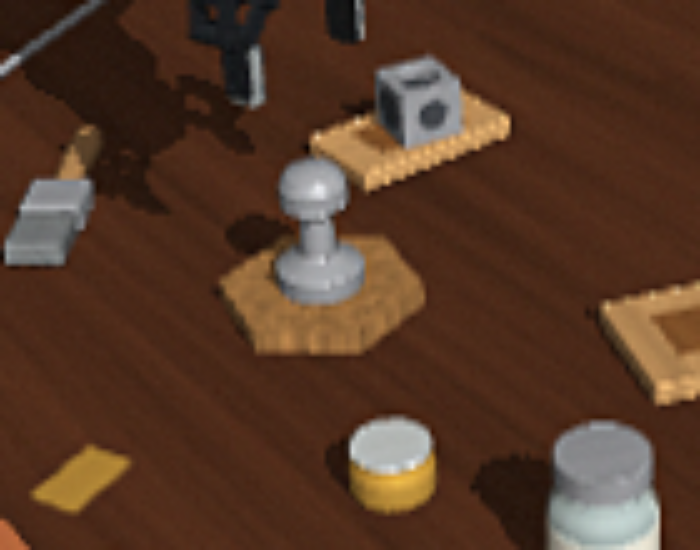

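The stake stands upright on the mat, with its foot at (320,275) and the mat centre near (322,288). Next is the cube.

Request:
servo_tool --rows '[[[0,0,-0.5,0,0,9.4],[0,0,-0.5,0,0,9.4],[0,0,-0.5,0,0,9.4],[-4.7,-4.7,0,0,0,0],[-4.7,-4.7,0,0,0,0]]]'

```text
clock: 9.9
position: [0.5369, -0.1934, 0.1558]
tool_rot: [-3.14, 0.0, 1.432]
force: [1.0, -1.4, 0.9]
grip_width: 0.0855
```

Request:
servo_tool --rows '[[[-4.7,-4.7,0,0,0,0],[0,0,0,0,0,0]]]'

```text
clock: 10.15
position: [0.4849, -0.2335, 0.1566]
tool_rot: [-3.14, 0.001, 1.425]
force: [0.9, -0.4, 0.5]
grip_width: 0.0856
```

```bash
python3 go.py .4778 -.2409 .021 82
```

```text
t 10.15 p [ 0.4849 -0.2335  0.1566] rot [-179.9    0.    81.6] w 0.0856 F [ 0.9 -0.4  0.5] q [ 0.01  0.53  0.45  1.92 -0.32  0.77  0.49]
turn deg [-0.1  0.  -0.4] | shift cm now-frame [-0.83 -0.58 13.57] | after-turn frame [-0.83 -0.6  13.56]
```

Request:
servo_tool --rows '[[[-0.83,-0.6,2,0,0,-0.4],[0,0,3,0,0,0],[0,0,3,0,0,0],[0,0,2.5,0,0,0],[0,0,0,0,0,0]]]'

```text
clock: 10.78
position: [0.4808, -0.2372, 0.0499]
tool_rot: [-3.138, -0.001, 1.438]
force: [-0.4, -0.1, -0.0]
grip_width: 0.0851
```

```bash
python3 go.py .4778 -.2409 .020 82;python3 - <<'E'
from h import *
from workcell import bot
g=bot.grab_frame("scene")
cv2.imwrite("pics/a6.png",cv2.resize(g["image"][100:200,180:290,::-1],(660,600)))
E
```

```text
t 10.78 p [ 0.4808 -0.2372  0.0499] rot [-179.8   -0.    82.4] w 0.0851 F [-0.4 -0.1 -0. ] q [ 0.11  0.69  0.33  1.97 -0.41  0.55  0.59]
turn deg [-0.2 -0.   0.4] | shift cm now-frame [-0.41 -0.24  2.99] | after-turn frame [-0.41 -0.25  2.99]
```

View pics/a6.png

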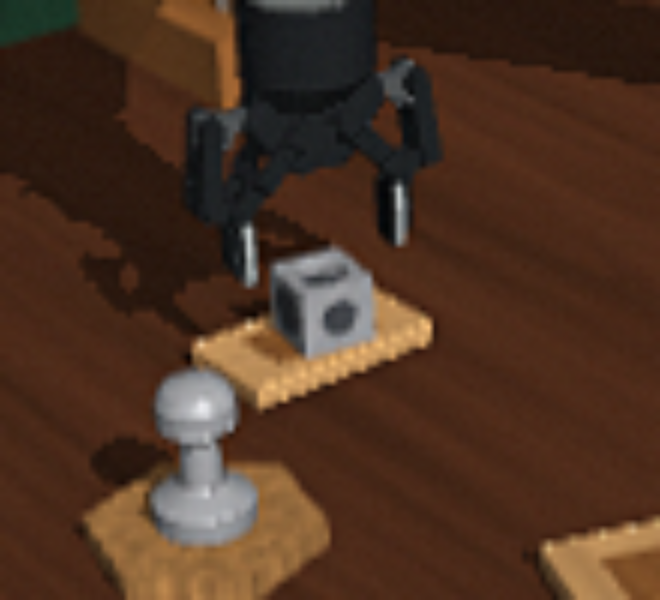

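Fingers at (245,270) and (398,235) straddle the cube at (320,300). I'll continue down.

Request:
servo_tool --rows '[[[-0.4,-0.25,1,0,0,0.4],[0,0,1.2,0,0,0],[0,0,0.7,0,0,0],[0,0,0,0,0,0]]]'

```text
clock: 11.32
position: [0.4783, -0.2414, 0.0219]
tool_rot: [-3.141, -0.0, 1.431]
force: [-0.1, -0.3, -0.4]
grip_width: 0.0854
```

```bash
python3 go.py .4778 -.2409 .020 82
```

```text
t 11.32 p [ 0.4783 -0.2414  0.0219] rot [-180.   -0.   82.] w 0.0854 F [-0.1 -0.3 -0.4] q [ 0.14  0.73  0.3   1.98 -0.44  0.49  0.62]
turn deg [-0. -0. -0.] | shift cm now-frame [ 0.04 -0.06  0.19] | after-turn frame [ 0.04 -0.06  0.19]
```

Request:
servo_tool --rows '[[[0,0,0.1,0,0,0],[0,0,0,0,0,0],[0,0,0,0,0,0],[0,0,0,0,0,0],[0,0,0,0,0,0]]]' --grip -1

```text
clock: 11.95
position: [0.4787, -0.2416, 0.0218]
tool_rot: [3.141, -0.0, 1.431]
force: [-0.8, 1.0, 5.5]
grip_width: 0.0434
```

Request:
servo_tool --rows '[[[0,0,0,0,0,0],[0,0,0,0,0,0]]]'

```text
clock: 12.2
position: [0.4787, -0.2416, 0.0218]
tool_rot: [3.141, -0.0, 1.431]
force: [-0.6, 1.2, 5.5]
grip_width: 0.0429
```

```bash
python3 go.py .4778 -.2409 .020 82
```

```text
t 12.2 p [ 0.4787 -0.2416  0.0218] rot [180.  -0.  82.] w 0.0429 F [-0.6  1.2  5.5] q [ 0.14  0.73  0.3   1.98 -0.44  0.49  0.62]
turn deg [ 0. -0. -0.] | shift cm now-frame [ 0.06 -0.1   0.18] | after-turn frame [ 0.06 -0.1   0.18]
```

Request:
servo_tool --rows '[[[0,0,-0.5,0,0,0],[0,0,-1,0,0,0],[0,0,-1.5,0,0,0],[0,0,0,0,0,0]]]'

```text
clock: 12.7
position: [0.4793, -0.2418, 0.0528]
tool_rot: [3.14, 0.0, 1.431]
force: [-0.3, -0.5, -4.8]
grip_width: 0.0435
```

```bash
python3 go.py .4942 .0677 .11 72.2;python3 - <<'E'
from h import *
from workcell import bot
g=bot.grab_frame("scene")
cv2.imwrite("pics/a7.png",cv2.resize(g["image"][100:200,180:290,::-1],(660,600)))
E
```

```text
t 12.7 p [ 0.4793 -0.2418  0.0528] rot [179.9   0.   82. ] w 0.0435 F [-0.3 -0.5 -4.8] q [ 0.11  0.68  0.34  1.97 -0.41  0.55  0.6 ]
turn deg [0.1 0.  9.8] | shift cm now-frame [30.85 -2.83 -5.74] | after-turn frame [29.92 -8.04 -5.72]
```

View pics/a7.png

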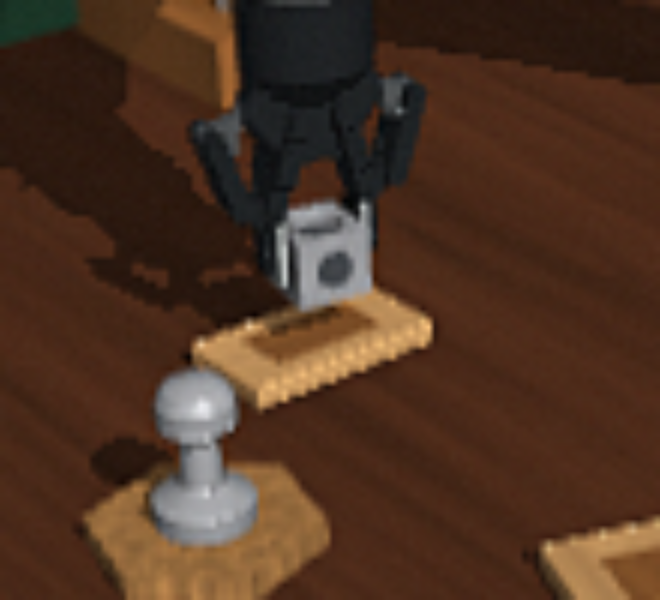

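Request:
servo_tool --rows '[[[0,0,-2,0,0,4.9],[0,0,-3,0,0,4.9],[5,-1.3,0,0,0,0],[5,-1.35,0,0,0,0],[5,-1.35,0,0,0,0]]]'

```text
clock: 13.38
position: [0.4862, -0.0849, 0.1012]
tool_rot: [-3.141, -0.0, 1.26]
force: [1.7, 1.3, -4.2]
grip_width: 0.0431
```

Request:
servo_tool --rows '[[[5,-1.35,0,0,0,0],[5,-1.35,0,0,0,0],[4.8,-1.3,0,0,0,0],[0,0,0,0,0,0]]]'

```text
clock: 13.88
position: [0.4934, 0.0707, 0.1009]
tool_rot: [-3.141, -0.001, 1.266]
force: [0.1, -1.4, -5.0]
grip_width: 0.0433
```

```bash
python3 go.py .4940 .0671 .0285 72.2
```

```text
t 13.88 p [0.4934 0.0707 0.1009] rot [-180.    -0.    72.5] w 0.0433 F [ 0.1 -1.4 -5. ] q [-0.62  0.58  0.48  2.06 -0.46  0.61 -0.12]
turn deg [-0.  -0.   0.3] | shift cm now-frame [-0.33  0.18  7.24] | after-turn frame [-0.33  0.17  7.24]
```

Request:
servo_tool --rows '[[[-0.3,0.15,2,0,0,0.3],[0,0,3,0,0,0],[0,0,1.8,0,0,0],[0,0,0,0,0,0]]]'

```text
clock: 14.38
position: [0.4934, 0.0624, 0.0325]
tool_rot: [-3.14, 0.001, 1.254]
force: [0.8, 0.5, -3.4]
grip_width: 0.0434
```

```bash
python3 go.py .4940 .0671 .0225 72.2;python3 - <<'E'
from h import *
from workcell import bot
g=bot.grab_frame("scene")
cv2.imwrite("pics/a8.png",cv2.resize(g["image"][140:240,240:350,::-1],(660,600)))
E
```

```text
t 14.38 p [0.4934 0.0624 0.0325] rot [-1.799e+02  1.000e-01  7.180e+01] w 0.0434 F [ 0.8  0.5 -3.4] q [-0.52  0.69  0.38  2.08 -0.55  0.47 -0.04]
turn deg [-0.1  0.1 -0.4] | shift cm now-frame [ 0.47 -0.08  1.  ] | after-turn frame [ 0.47 -0.08  1.  ]
```

View pics/a8.png

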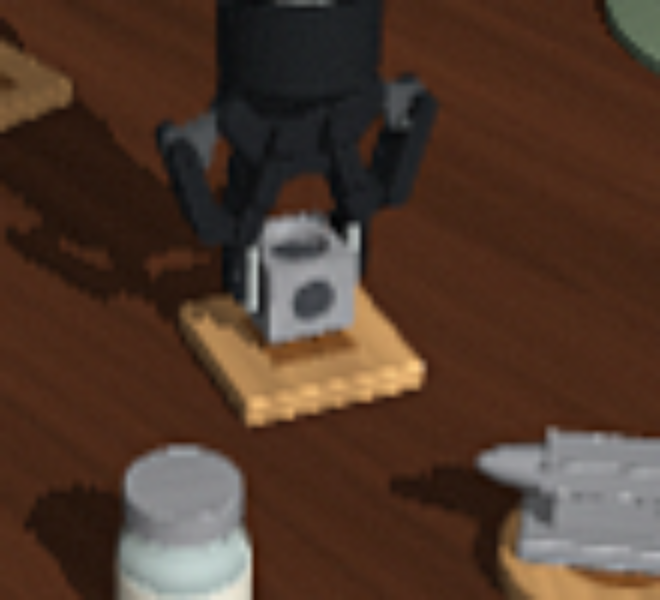

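Request:
servo_tool --rows '[[[0.45,-0.1,0.3,0,0,-0.4],[0,0,0.25,0,0,0],[0,0,0,0,0,0]]]'

```text
clock: 14.8
position: [0.4946, 0.068, 0.028]
tool_rot: [3.141, -0.0, 1.262]
force: [0.3, -0.9, -4.7]
grip_width: 0.0431
```

```bash
python3 go.py .4940 .0671 .0225 72.2;python3 - <<'E'
from h import *
from workcell import bot
g=bot.grab_frame("scene")
cv2.imwrite("pics/a9.png",cv2.resize(g["image"][165:225,265:331,::-1],(660,600)))
E
```

```text
t 14.8 p [0.4946 0.068  0.028 ] rot [180.   -0.   72.3] w 0.0431 F [ 0.3 -0.9 -4.7] q [-0.52  0.7   0.37  2.08 -0.55  0.46 -0.04]
turn deg [ 0.  -0.   0.1] | shift cm now-frame [-0.11 -0.03  0.55] | after-turn frame [-0.11 -0.03  0.55]
```

View pics/a9.png

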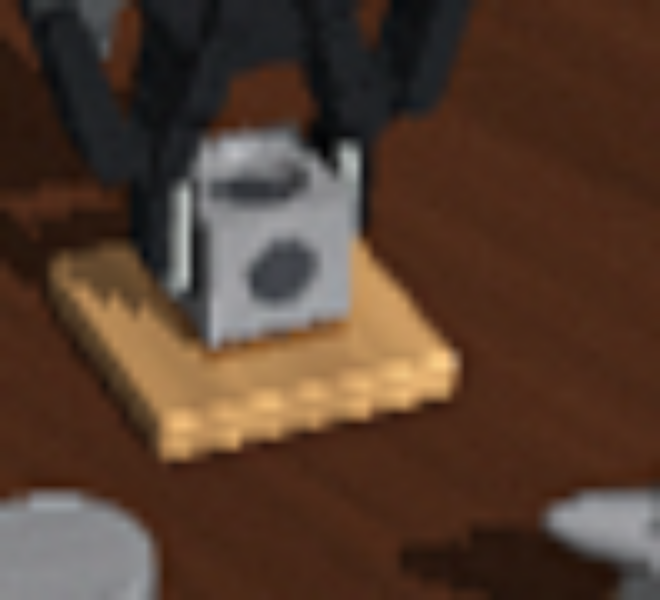

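Aligned with the inlay. I'll lower it gently.

Request:
servo_tool --rows '[[[-0.1,0,0.2,0,0,0.1],[0,0,0.2,0,0,0],[0,0,0,0,0,0]]]'

```text
clock: 15.22
position: [0.4942, 0.0669, 0.0237]
tool_rot: [-3.141, 0.0, 1.26]
force: [-0.5, 0.4, -4.0]
grip_width: 0.0434
```

Request:
servo_tool --rows '[[[0,0,0.1,0,0,0],[0,0,0,0,0,0]]]'

```text
clock: 15.48
position: [0.4942, 0.067, 0.0228]
tool_rot: [-3.142, 0.0, 1.26]
force: [-1.0, -0.5, -5.2]
grip_width: 0.0432
```

Request:
servo_tool --rows '[[[0,0,0.07,0,0,0],[0,0,0,0,0,0]]]'

```text
clock: 15.72
position: [0.4943, 0.0669, 0.0222]
tool_rot: [-3.142, 0.0, 1.26]
force: [-0.4, 0.2, -4.8]
grip_width: 0.0433
```

Request:
servo_tool --rows '[[[0,0,0.05,0,0,0],[0,0,0,0,0,0]]]'

```text
clock: 15.98
position: [0.4943, 0.0669, 0.0218]
tool_rot: [3.142, -0.0, 1.26]
force: [-0.9, -0.7, 1.0]
grip_width: 0.0435
```

Contact (the wrist force rose from −4.8 to +1 N). I'll release and rise.

Request:
servo_tool --rows '[[[0,0,0,0,0,0],[0,0,0,0,0,0],[0,0,0,0,0,0],[0,0,0,0,0,0]]]' --grip 1

```text
clock: 16.48
position: [0.4943, 0.0669, 0.0217]
tool_rot: [3.142, -0.0, 1.26]
force: [0.0, 1.5, -0.4]
grip_width: 0.0857
```

Request:
servo_tool --rows '[[[0,0,-1.5,0,0,0],[0,0,-3,0,0,0],[0,0,-4,0,0,0],[0,0,-4,0,0,0],[0,0,0,0,0,0]]]'

```text
clock: 17.1
position: [0.4955, 0.0672, 0.1499]
tool_rot: [3.138, -0.003, 1.26]
force: [0.7, -0.4, -0.9]
grip_width: 0.0857
```

```bash
python3 go.py .5013 .2746 .15 132.5;python3 - <<'E'
from h import *
from workcell import bot
g=bot.grab_frame("scene")
cv2.imwrite("pics/a10.png",cv2.resize(g["image"][165:225,265:331,::-1],(660,600)))
E
```

```text
t 17.1 p [0.4955 0.0672 0.1499] rot [179.8  -0.2  72.2] w 0.0857 F [ 0.7 -0.4 -0.9] q [-0.67  0.5   0.56  2.03 -0.41  0.72 -0.17]
turn deg [  0.3  -0.  -60.3] | shift cm now-frame [19.92 -5.79  0.02] | after-turn frame [ 1.489e+01  1.444e+01 -1.000e-02]
```

View pics/a10.png

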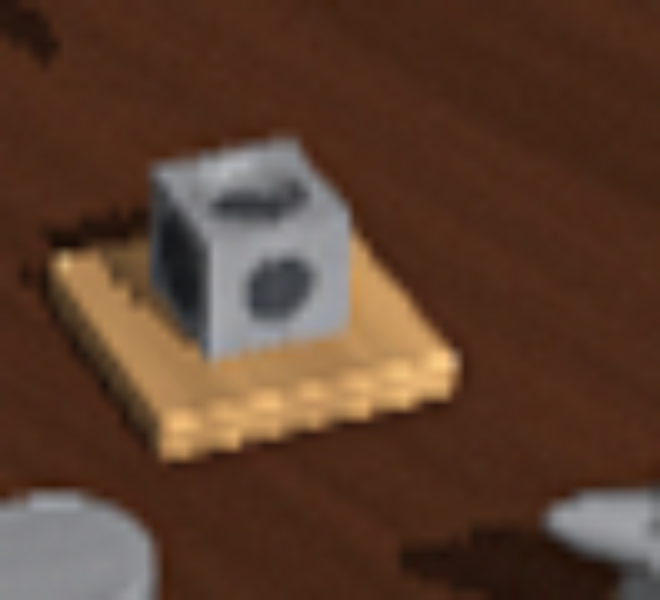

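The cube stands squarely on the square block, with its base at (255,340). Next is the anvil.

Request:
servo_tool --rows '[[[0,0,0,0,0,-10],[0,0,0,0,0,-10],[0,0,0,0,0,-10],[0,0,0,0,0,-10],[0,0,0,0,0,-10]]]'

```text
clock: 17.77
position: [0.4937, 0.0668, 0.1462]
tool_rot: [-3.14, -0.0, 2.138]
force: [-0.2, 0.3, -0.6]
grip_width: 0.0857
```

Request:
servo_tool --rows '[[[0,0,0,0,0,-10.3],[4.9,4.8,0,0,0,0],[4.9,4.8,0,0,0,0],[4.9,4.8,0,0,0,0],[0,0,0,0,0,0]]]'

```text
clock: 18.4
position: [0.4991, 0.2592, 0.1456]
tool_rot: [-3.141, -0.002, 2.319]
force: [-0.4, -1.2, -0.5]
grip_width: 0.0854
```

```bash
python3 go.py .5013 .2746 .038 132.5
```

```text
t 18.4 p [0.4991 0.2592 0.1456] rot [-1.800e+02 -1.000e-01  1.329e+02] w 0.0854 F [-0.4 -1.2 -0.5] q [-0.77  0.55  0.26  1.86 -0.19  0.76  0.34]
turn deg [-0.  -0.1  0.4] | shift cm now-frame [ 0.96  1.21 10.77] | after-turn frame [ 0.99  1.2  10.76]
```

Request:
servo_tool --rows '[[[0.95,1.2,0,0,0,0.4],[0,0,2.5,0,0,0],[0,0,3,0,0,0],[0,0,1.5,0,0,0],[0,0,0,0,0,0]]]'

```text
clock: 19.02
position: [0.5028, 0.2688, 0.0761]
tool_rot: [-3.14, -0.0, 2.304]
force: [-0.7, 0.8, 0.3]
grip_width: 0.085
```

```bash
python3 go.py .5013 .2746 .036 132.5;python3 - <<'E'
from h import *
from workcell import bot
g=bot.grab_frame("scene")
cv2.imwrite("pics/a11.png",cv2.resize(g["image"][170:260,290:389,::-1],(660,600)))
E
```

```text
t 19.02 p [0.5028 0.2688 0.0761] rot [-179.9   -0.   132. ] w 0.085 F [-0.7  0.8  0.3] q [-0.75  0.66  0.22  1.87 -0.23  0.63  0.35]
turn deg [-0.1 -0.  -0.5] | shift cm now-frame [0.53 0.28 4.01] | after-turn frame [0.53 0.28 4.01]
```

View pics/a11.png

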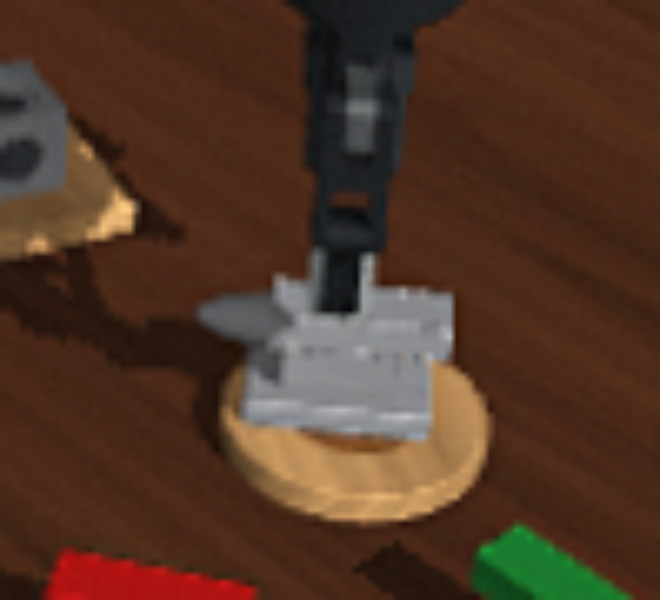

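Request:
servo_tool --rows '[[[0.5,0.3,0,0,0,-0.5],[0,0,1.5,0,0,0],[0,0,1.5,0,0,0],[0,0,0.7,0,0,0],[0,0,0,0,0,0]]]'

```text
clock: 19.7
position: [0.5016, 0.2748, 0.039]
tool_rot: [-3.14, -0.0, 2.314]
force: [-0.5, -0.9, 0.3]
grip_width: 0.0855
```

```bash
python3 go.py .5013 .2746 .036 132.5
```

```text
t 19.7 p [0.5016 0.2748 0.039 ] rot [-179.9   -0.   132.6] w 0.0855 F [-0.5 -0.9  0.3] q [-0.74  0.72  0.2   1.88 -0.25  0.57  0.36]
turn deg [-0.1 -0.   0.1] | shift cm now-frame [ 0.   -0.04  0.3 ] | after-turn frame [ 0.   -0.04  0.3 ]
```

Request:
servo_tool --rows '[[[0,0,0.3,0,0,0],[0,0,0,0,0,0]]]'

```text
clock: 19.95
position: [0.5019, 0.2752, 0.0368]
tool_rot: [3.141, 0.0, 2.314]
force: [0.2, -0.3, 1.0]
grip_width: 0.0854
```

Request:
servo_tool --rows '[[[0,0,0,0,0,0],[0,0,0,0,0,0],[0,0,0,0,0,0],[0,0,0,0,0,0],[0,0,0,0,0,0]]]' --grip -1 --squeeze 70

```text
clock: 20.58
position: [0.5019, 0.2752, 0.0369]
tool_rot: [3.141, 0.0, 2.314]
force: [-1.3, -1.2, 5.3]
grip_width: 0.023
```

Request:
servo_tool --rows '[[[0,0,0,0,0,0],[0,0,0,0,0,0],[0,0,0,0,0,0]]]'

```text
clock: 20.95
position: [0.5019, 0.2751, 0.0369]
tool_rot: [3.142, -0.0, 2.314]
force: [-2.0, -0.8, 6.3]
grip_width: 0.0227
```

```bash
python3 go.py .5013 .2746 .036 132.5;python3 - <<'E'
from h import *
from workcell import bot
g=bot.grab_frame("scene")
cv2.imwrite("pics/a12.png",cv2.resize(g["image"][170:260,290:389,::-1],(660,600)))
E
```

```text
t 20.95 p [0.5019 0.2751 0.0369] rot [180.   -0.  132.6] w 0.0227 F [-2.  -0.8  6.3] q [-0.74  0.73  0.2   1.88 -0.25  0.56  0.36]
turn deg [ 0.  -0.   0.1] | shift cm now-frame [-0.   -0.08  0.09] | after-turn frame [-0.   -0.08  0.09]
```

View pics/a12.png

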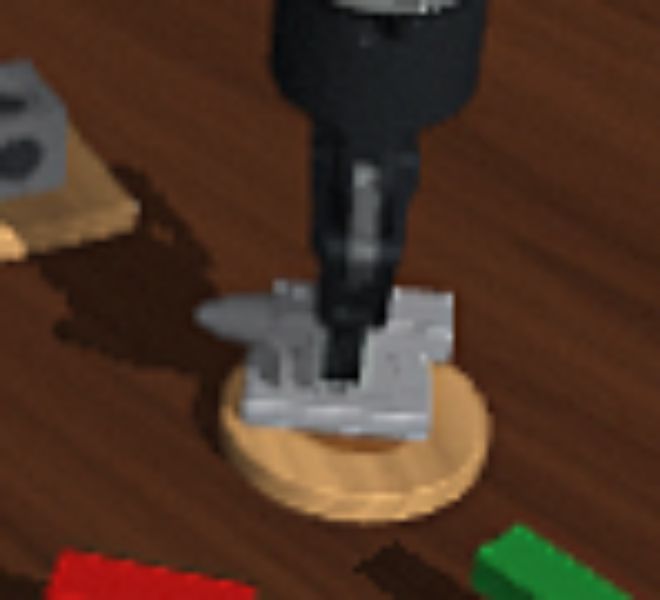

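Request:
servo_tool --rows '[[[0,0,-0.5,0,0,0],[0,0,-1,0,0,0],[0,0,-2,0,0,0],[0,0,-3,0,0,0],[0,0,0,0,0,0]]]'

```text
clock: 21.62
position: [0.5029, 0.2757, 0.1039]
tool_rot: [3.138, 0.0, 2.314]
force: [0.9, -0.2, -4.9]
grip_width: 0.0228
```

```bash
python3 go.py .4834 -.2466 .12 0.7;python3 - <<'E'
from h import *
from workcell import bot
g=bot.grab_frame("scene")
cv2.imwrite("pics/a13.png",cv2.resize(g["image"][150:240,290:389,::-1],(660,600)))
E
```

```text
t 21.62 p [0.5029 0.2757 0.1039] rot [179.8   0.  132.6] w 0.0228 F [ 0.9 -0.2 -4.9] q [-0.77  0.62  0.24  1.86 -0.22  0.69  0.33]
turn deg [ 1.000e-01 -2.000e-01  1.319e+02] | shift cm now-frame [-37.15 -36.77  -1.72] | after-turn frame [-2.58 52.2  -1.61]
```

View pics/a13.png

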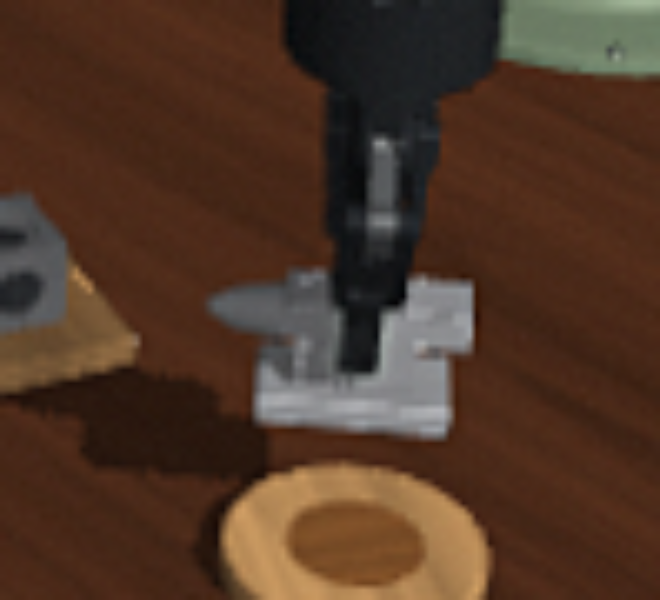

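Request:
servo_tool --rows '[[[0,0,-2,0,0,0],[-2,-2,-2,0,0,0],[-3.7,-3.7,0,0,0,0],[-3.7,-3.7,0,0,0,0],[-3.7,-3.7,0,0,0,0]]]'

```text
clock: 22.3
position: [0.4933, 0.0885, 0.1409]
tool_rot: [-3.141, -0.0, 2.314]
force: [0.8, -0.7, -4.7]
grip_width: 0.0231
```

Request:
servo_tool --rows '[[[-3.7,-3.7,0,0,0,0],[-3.7,-3.7,0,0,0,0],[-3.7,-3.7,0,0,0,0],[-3.7,-3.7,0,0,0,0],[-3.7,-3.7,0,0,0,0]]]'

```text
clock: 22.92
position: [0.4824, -0.1728, 0.1409]
tool_rot: [-3.141, -0.001, 2.314]
force: [0.0, 0.2, -4.3]
grip_width: 0.0233
```

Request:
servo_tool --rows '[[[-3,-3,0,0,0,0],[0,0,0,0,0,10],[0,0,0,0,0,10],[0,0,0,0,0,10],[0,0,0,0,0,10]]]'

```text
clock: 23.55
position: [0.4807, -0.2136, 0.1408]
tool_rot: [-3.14, -0.0, 1.61]
force: [0.2, -0.4, -4.7]
grip_width: 0.0228
```

```bash
python3 go.py .4834 -.2466 .12 0.7
```

```text
t 23.55 p [ 0.4807 -0.2136  0.1408] rot [-179.9   -0.    92.3] w 0.0228 F [ 0.2 -0.4 -4.7] q [-0.03  0.54  0.46  1.96 -0.35  0.72  0.68]
turn deg [-0.1  0.1 91.6] | shift cm now-frame [-3.31  0.14  2.08] | after-turn frame [0.23 3.31 2.08]
```

Request:
servo_tool --rows '[[[0,0,0,0,0,10],[0,0,0,0,0,10],[0,0,0,0,0,10],[0,0,0,0,0,10],[0,0,0,0,0,10]]]'

```text
clock: 24.18
position: [0.4808, -0.2135, 0.1408]
tool_rot: [-3.141, 0.001, 0.738]
force: [-0.4, 0.1, -4.5]
grip_width: 0.0225
```

Request:
servo_tool --rows '[[[0,0,0,0,0,10],[0,0,0,0,0,10],[0,0,0,0,0,10],[0,0,0,0,0,10],[0,0,0,0,0,0]]]'

```text
clock: 24.8
position: [0.4808, -0.2135, 0.1408]
tool_rot: [3.141, 0.002, 0.046]
force: [0.2, 0.1, -5.3]
grip_width: 0.0229
```

```bash
python3 go.py .4834 -.2466 .045 0.7
```

```text
t 24.8 p [ 0.4808 -0.2135  0.1408] rot [1.8e+02 1.0e-01 2.7e+00] w 0.0229 F [ 0.2  0.1 -5.3] q [-0.3   0.68  0.89  1.97 -0.71  0.84 -0.54]
turn deg [0.  0.1 2. ] | shift cm now-frame [0.12 3.31 9.58] | after-turn frame [0.22 3.31 9.58]
```

Request:
servo_tool --rows '[[[0.2,3.3,0,0,0,2],[0,0,2,0,0,0],[0,0,2.5,0,0,0],[0,0,2.5,0,0,0],[0,0,0,0,0,0]]]'

```text
clock: 25.42
position: [0.4836, -0.2458, 0.07]
tool_rot: [-3.14, 0.003, 0.013]
force: [-0.4, -0.5, -3.6]
grip_width: 0.0228
```

```bash
python3 go.py .4834 -.2466 .0375 0.7;python3 - <<'E'
from h import *
from workcell import bot
g=bot.grab_frame("scene")
cv2.imwrite("pics/a14.png",cv2.resize(g["image"][100:190,185:284,::-1],(660,600)))
E
```

```text
t 25.43 p [ 0.4836 -0.2458  0.07  ] rot [-179.9    0.2    0.7] w 0.0228 F [-0.4 -0.5 -3.6] q [-0.15  0.79  0.77  1.96 -0.83  0.74 -0.44]
turn deg [-0.1  0.2  0. ] | shift cm now-frame [-0.01  0.08  3.25] | after-turn frame [-0.02  0.08  3.25]
```

View pics/a14.png

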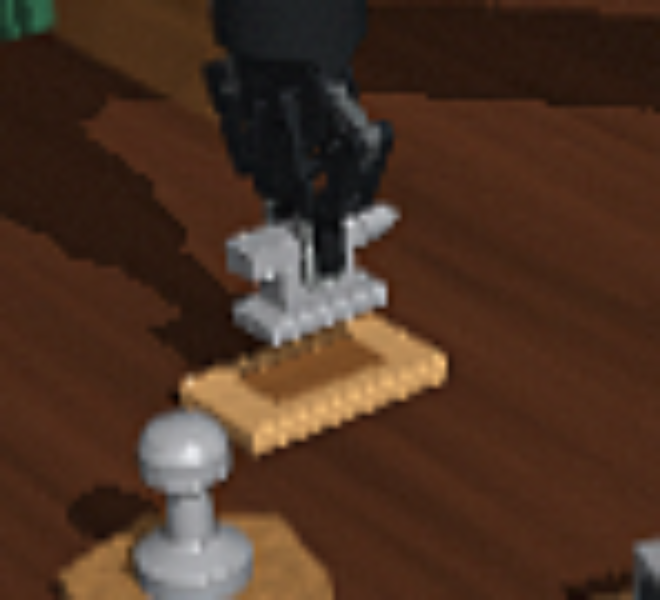

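Request:
servo_tool --rows '[[[0,0.08,1.5,0,0.2,0],[0,0,1,0,0,0],[0,0,0.3,0,0,0],[0,0,0,0,0,0]]]'

```text
clock: 25.98
position: [0.4847, -0.2475, 0.0436]
tool_rot: [3.142, -0.003, 0.01]
force: [-0.0, -0.8, -4.1]
grip_width: 0.023
```

```bash
python3 go.py .4834 -.2466 .0375 0.7;python3 - <<'E'
from h import *
from workcell import bot
g=bot.grab_frame("scene")
cv2.imwrite("pics/a15.png",cv2.resize(g["image"][125:175,205:260,::-1],(660,600)))
E
```

```text
t 25.98 p [ 0.4847 -0.2475  0.0436] rot [180.   -0.2   0.6] w 0.023 F [-0.  -0.8 -4.1] q [-0.12  0.83  0.72  1.97 -0.87  0.68 -0.4 ]
turn deg [ 0.  -0.2 -0.1] | shift cm now-frame [-0.13 -0.09  0.61] | after-turn frame [-0.13 -0.09  0.61]
```

View pics/a15.png

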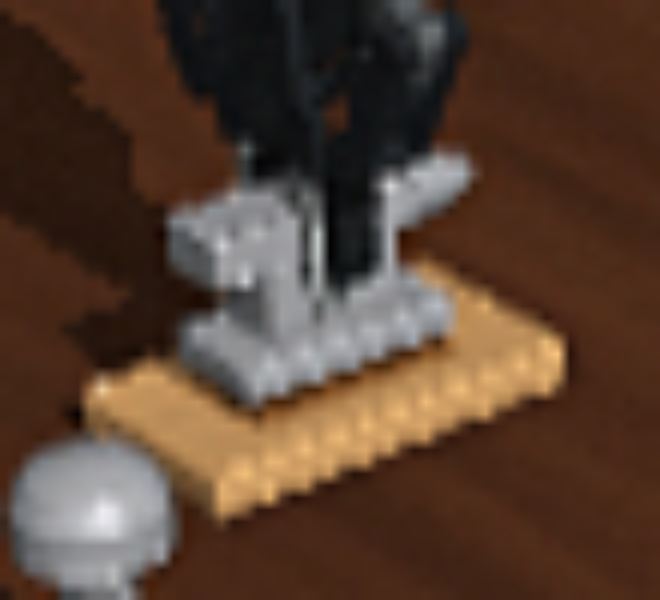

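Request:
servo_tool --rows '[[[-0.12,-0.08,0.25,0,-0.2,0],[0,0,0.2,0,0,0],[0,0,0,0,0,0]]]'

```text
clock: 26.4
position: [0.4836, -0.2466, 0.0391]
tool_rot: [-3.142, 0.0, 0.01]
force: [-0.8, 0.2, -4.5]
grip_width: 0.0229
```

Request:
servo_tool --rows '[[[0,0,0.08,0,0,0],[0,0,0,0,0,0]]]'

```text
clock: 26.65
position: [0.4836, -0.2466, 0.0384]
tool_rot: [3.142, -0.0, 0.01]
force: [0.5, -0.3, -5.1]
grip_width: 0.0227
```

Request:
servo_tool --rows '[[[0,0,0.06,0,0,0],[0,0,0,0,0,0]]]'

```text
clock: 26.9
position: [0.4836, -0.2466, 0.0378]
tool_rot: [-3.142, 0.0, 0.01]
force: [-1.2, -1.0, -5.0]
grip_width: 0.0228
```

Request:
servo_tool --rows '[[[0,0,0.06,0,0,0],[0,0,0,0,0,0]]]'

```text
clock: 27.15
position: [0.4835, -0.2466, 0.0371]
tool_rot: [-3.142, 0.0, 0.01]
force: [0.6, -0.1, -5.3]
grip_width: 0.0228
```

Request:
servo_tool --rows '[[[0,0,0.05,0,0,0],[0,0,0,0,0,0]]]'

```text
clock: 27.4
position: [0.4836, -0.2466, 0.0369]
tool_rot: [-3.141, -0.0, 0.01]
force: [-1.6, 1.8, 4.0]
grip_width: 0.0227
```

Contact. Release and rise.

Request:
servo_tool --rows '[[[0,0,0,0,0,0],[0,0,0,0,0,0],[0,0,0,0,0,0],[0,0,0,0,0,0],[0,0,0,0,0,0]]]' --grip 1

```text
clock: 28.02
position: [0.4836, -0.2467, 0.0367]
tool_rot: [3.142, -0.0, 0.01]
force: [0.2, 0.0, -0.9]
grip_width: 0.0855
```

Request:
servo_tool --rows '[[[0,0,-1.5,0,0,0],[0,0,-3,0,0,0],[0,0,-4,0,0,0],[0,0,-4,0,0,0],[0,0,0,0,0,0]]]'

```text
clock: 28.65
position: [0.4845, -0.2472, 0.1649]
tool_rot: [3.14, -0.004, 0.01]
force: [-0.8, 0.3, -0.3]
grip_width: 0.0854
```

```bash
python3 go.py .6385 -.1178 .15 80;python3 - <<'E'
from h import *
from workcell import bot
g=bot.grab_frame("scene");f=bot.grab_frame("top")
cv2.imwrite("pics/a16.png",np.hstack([cv2.resize(g["image"][125:185,200:266,::-1],(396,360)),cv2.resize(f["image"][130:280,280:430,::-1],(360,360))]))
E
```

```text
t 28.65 p [ 0.4845 -0.2472  0.1649] rot [179.9  -0.2   0.6] w 0.0854 F [-0.8  0.3 -0.3] q [-0.25  0.67  0.92  1.91 -0.69  0.9  -0.55]
turn deg [  0.2  -0.1 -79.4] | shift cm now-frame [ 15.52 -12.79   1.53] | after-turn frame [15.42 12.92  1.49]
```

View pics/a16.png

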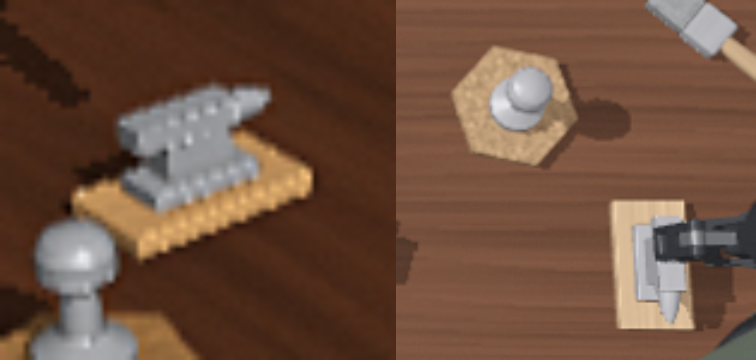

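The anvil rests centred and upright on the oblong block. In the top half of the picture the stake is at (522,100) on the mat. I'll fetch the stake.

Request:
servo_tool --rows '[[[0,0,0,0,0,-10],[0,0,0,0,0,-10],[0,0,0,0,0,-10],[0,0,0,0,0,-10],[0,0,0,0,0,-10]]]'

```text
clock: 29.38
position: [0.483, -0.2464, 0.161]
tool_rot: [-3.14, 0.001, 0.888]
force: [0.5, 1.0, 0.3]
grip_width: 0.0853
```

Request:
servo_tool --rows '[[[0,0,0,0,0,-10],[0,0,0,0,0,-10],[0,0,0,0,0,-9.4],[5,4.2,0,0,0,0],[5,4.2,0,0,0,0]]]'

```text
clock: 30.0
position: [0.58, -0.1657, 0.1613]
tool_rot: [-3.141, -0.0, 1.394]
force: [-0.7, -0.6, 0.4]
grip_width: 0.0854
```

Request:
servo_tool --rows '[[[5,4.2,0,0,0,0],[0,0,0,0,0,0]]]'

```text
clock: 30.25
position: [0.6295, -0.1215, 0.1599]
tool_rot: [-3.14, -0.001, 1.402]
force: [-0.6, 0.1, -0.5]
grip_width: 0.0854
```

```bash
python3 go.py .6385 -.1178 .057 80
```

```text
t 30.25 p [ 0.6295 -0.1215  0.1599] rot [-1.799e+02 -1.000e-01  8.030e+01] w 0.0854 F [-0.6  0.1 -0.5] q [-0.23  0.69  0.52  1.64 -0.41  0.93  0.27]
turn deg [-0.1 -0.1  0.3] | shift cm now-frame [ 0.51  0.84 10.29] | after-turn frame [ 0.52  0.82 10.29]
```

Request:
servo_tool --rows '[[[0.5,0.8,0,0,0,0],[0,0,2,0,0,0],[0,0,2,0,0,0],[0,0,0,0,0,0]]]'

```text
clock: 30.75
position: [0.6346, -0.1229, 0.1195]
tool_rot: [-3.138, 0.0, 1.395]
force: [-0.5, -0.1, -1.1]
grip_width: 0.0854
```

```bash
python3 go.py .6385 -.1178 .057 80;python3 - <<'E'
from h import *
from workcell import bot
g=bot.grab_frame("scene");
cv2.imwrite("pics/a17.png",cv2.resize(g["image"][120:220,160:270,::-1],(660,600)))
E
```

```text
t 30.75 p [ 0.6346 -0.1229  0.1195] rot [-179.8    0.    79.9] w 0.0854 F [-0.5 -0.1 -1.1] q [-0.21  0.75  0.5   1.65 -0.44  0.87  0.29]
turn deg [-0.2  0.  -0.1] | shift cm now-frame [0.58 0.31 6.25] | after-turn frame [0.57 0.29 6.25]
```

View pics/a17.png

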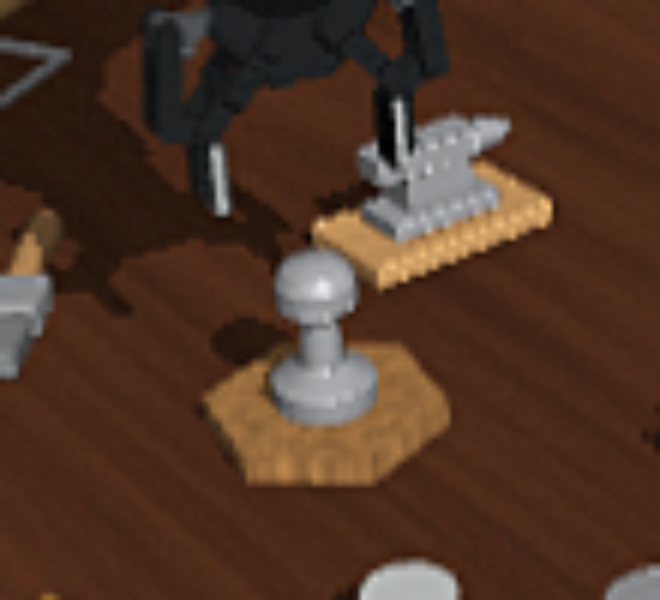

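Request:
servo_tool --rows '[[[0.55,0.3,0,0,0,0],[0,0,2,0,0,0],[0,0,2,0,0,0],[0,0,1.7,0,0,0],[0,0,0,0,0,0]]]'

```text
clock: 31.42
position: [0.639, -0.1178, 0.0629]
tool_rot: [-3.139, 0.0, 1.396]
force: [0.4, -0.8, 0.2]
grip_width: 0.0852
```

```bash
python3 go.py .6385 -.1178 .057 80
```

```text
t 31.43 p [ 0.639  -0.1178  0.0629] rot [-179.9    0.    80. ] w 0.0852 F [ 0.4 -0.8  0.2] q [-0.19  0.82  0.45  1.66 -0.48  0.77  0.31]
turn deg [-0.1  0.  -0. ] | shift cm now-frame [-0.01 -0.05  0.59] | after-turn frame [-0.01 -0.05  0.59]
```

Request:
servo_tool --rows '[[[0,-0.05,0.55,0,0,0],[0,0,0,0,0,0]]]'

```text
clock: 31.68
position: [0.6395, -0.1177, 0.0592]
tool_rot: [3.142, -0.0, 1.396]
force: [-0.1, 0.8, 0.3]
grip_width: 0.0853
```

Request:
servo_tool --rows '[[[0,0,0,0,0,0],[0,0,0,0,0,0],[0,0,0,0,0,0],[0,0,0,0,0,0],[0,0,0,0,0,0]]]' --grip -1 --squeeze 60

```text
clock: 32.3
position: [0.6395, -0.1177, 0.0598]
tool_rot: [3.141, -0.0, 1.396]
force: [-4.7, 0.6, 8.2]
grip_width: 0.0397
```

Request:
servo_tool --rows '[[[0,0,0,0,0,0],[0,0,0,0,0,0]]]'

```text
clock: 32.55
position: [0.6395, -0.1177, 0.0597]
tool_rot: [3.141, -0.0, 1.396]
force: [-3.5, -0.2, 7.2]
grip_width: 0.0393
```

Request:
servo_tool --rows '[[[0,0,-0.5,0,0,0],[0,0,-1,0,0,0],[0,0,-2,0,0,0],[0,0,0,0,0,0]]]'

```text
clock: 33.05
position: [0.6406, -0.118, 0.0964]
tool_rot: [3.138, -0.0, 1.396]
force: [-0.4, -0.5, -5.6]
grip_width: 0.0396
```

```bash
python3 go.py .4979 .2827 .18 80;python3 - <<'E'
from h import *
from workcell import bot
g=bot.grab_frame("scene");
cv2.imwrite("pics/a18.png",cv2.resize(g["image"][120:220,160:270,::-1],(660,600)))
E
```

```text
t 33.05 p [ 0.6406 -0.118   0.0964] rot [179.8  -0.   80. ] w 0.0396 F [-0.4 -0.5 -5.6] q [-0.21  0.78  0.48  1.65 -0.46  0.82  0.29]
turn deg [ 0.2 -0.  -0. ] | shift cm now-frame [ 36.98 -20.99  -8.42] | after-turn frame [ 36.98 -21.01  -8.36]
```

View pics/a18.png

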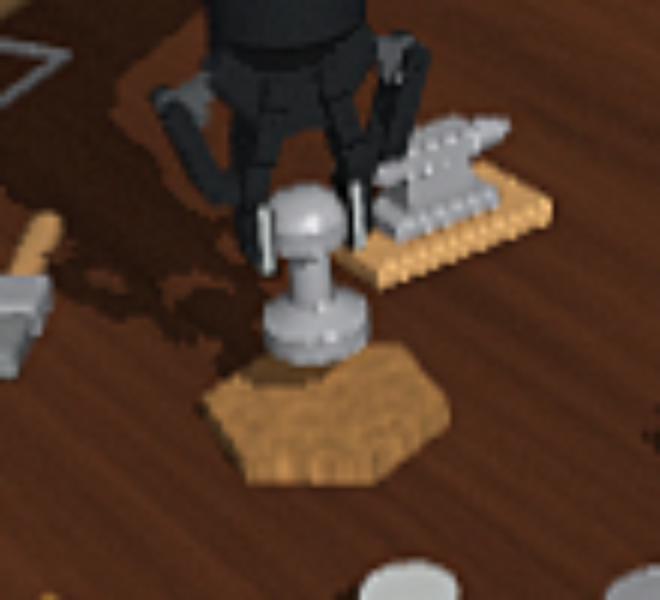

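Request:
servo_tool --rows '[[[0,0,-3,0,0,0],[0,0,-4,0,0,0],[3,-1.7,-1.5,0,0,0],[4.6,-2.6,0,0,0,0],[4.6,-2.6,0,0,0,0]]]'

```text
clock: 33.72
position: [0.5919, 0.0158, 0.179]
tool_rot: [-3.141, -0.0, 1.396]
force: [0.3, 1.0, -4.3]
grip_width: 0.0398
```

Request:
servo_tool --rows '[[[4.6,-2.6,0,0,0,0],[4.6,-2.6,0,0,0,0],[4.6,-2.6,0,0,0,0],[4.6,-2.6,0,0,0,0],[3,-1.7,0,0,0,0]]]'

```text
clock: 34.35
position: [0.5094, 0.2488, 0.1788]
tool_rot: [-3.141, -0.0, 1.398]
force: [0.4, -1.0, -5.5]
grip_width: 0.0396
```

Request:
servo_tool --rows '[[[0,0,0,0,0,0],[0,0,0,0,0,0]]]'

```text
clock: 34.6
position: [0.5109, 0.2456, 0.1791]
tool_rot: [3.142, 0.001, 1.396]
force: [-0.0, 0.2, -4.6]
grip_width: 0.0396
```

```bash
python3 go.py .4979 .2827 .08 80
```

```text
t 34.6 p [0.5109 0.2456 0.1791] rot [180.   0.  80.] w 0.0396 F [-0.   0.2 -4.6] q [-0.95  0.56  0.57  1.83 -0.39  0.87 -0.37]
turn deg [ 0.  0. -0.] | shift cm now-frame [ 3.43 -1.92  9.9 ] | after-turn frame [ 3.43 -1.92  9.91]
```

Request:
servo_tool --rows '[[[3.4,-1.9,0,0,0,0],[0,0,2,0,0,0],[0,0,3.5,0,0,0],[0,0,3.5,0,0,0],[0,0,0,0,0,0]]]'

```text
clock: 35.22
position: [0.4975, 0.2811, 0.0876]
tool_rot: [-3.139, 0.003, 1.394]
force: [0.7, -0.3, -5.3]
grip_width: 0.0392
```

```bash
python3 go.py .4979 .2827 .0605 80;python3 - <<'E'
from h import *
from workcell import bot
g=bot.grab_frame("scene");
cv2.imwrite("pics/a19.png",cv2.resize(g["image"][160:260,290:400,::-1],(660,600)))
E
```

```text
t 35.23 p [0.4975 0.2811 0.0876] rot [-179.9    0.2   79.9] w 0.0392 F [ 0.7 -0.3 -5.3] q [-0.95  0.69  0.48  1.87 -0.48  0.7  -0.36]
turn deg [-0.1  0.2 -0.1] | shift cm now-frame [0.17 0.02 2.7 ] | after-turn frame [0.17 0.01 2.71]
```

View pics/a19.png

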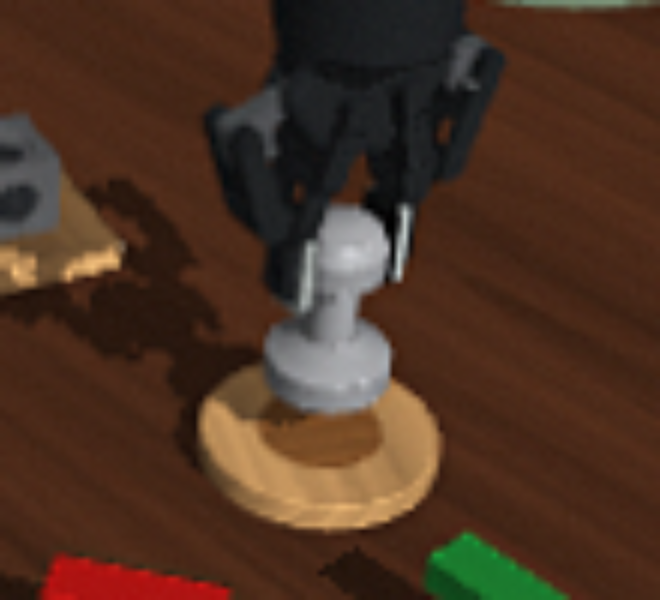

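Request:
servo_tool --rows '[[[0.15,0,1,0,0,0],[0,0,0.8,0,0,0],[0,0,0.3,0,0,0],[0,0,0,0,0,0]]]'

```text
clock: 35.78
position: [0.4983, 0.2844, 0.0682]
tool_rot: [-3.142, 0.0, 1.396]
force: [0.5, 1.4, -5.7]
grip_width: 0.0392
```

```bash
python3 go.py .4979 .2827 .0605 80;python3 - <<'E'
from h import *
from workcell import bot
g=bot.grab_frame("scene");
cv2.imwrite("pics/a20.png",cv2.resize(g["image"][190:250,315:381,::-1],(660,600)))
E
```

```text
t 35.77 p [0.4983 0.2844 0.0682] rot [-180.    0.   80.] w 0.0392 F [ 0.5  1.4 -5.7] q [-0.94  0.72  0.46  1.87 -0.5   0.66 -0.35]
turn deg [-0.  0. -0.] | shift cm now-frame [-0.18 -0.01  0.77] | after-turn frame [-0.18 -0.01  0.77]
```

View pics/a20.png

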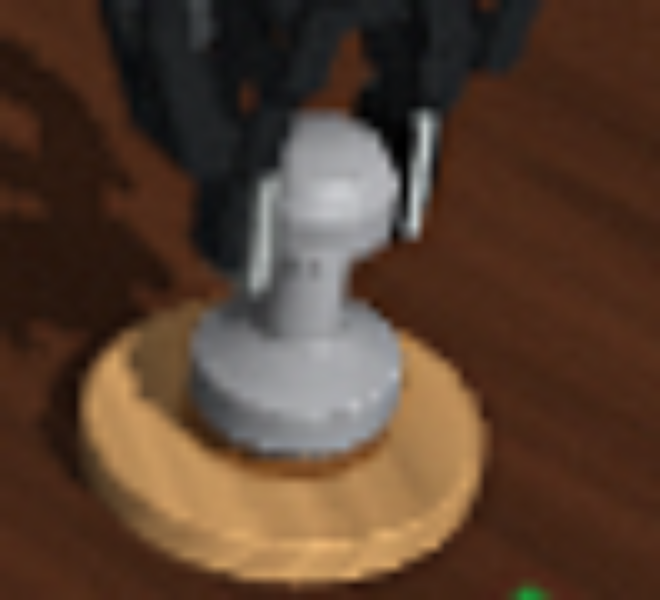

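Request:
servo_tool --rows '[[[-0.18,0,0.3,0,0,0],[0,0,0.3,0,0,0],[0,0,0,0,0,0]]]'

```text
clock: 36.2
position: [0.4979, 0.2827, 0.062]
tool_rot: [-3.141, 0.0, 1.396]
force: [0.2, -0.3, -4.7]
grip_width: 0.0397
```

Request:
servo_tool --rows '[[[0,0,0.1,0,0,0],[0,0,0,0,0,0]]]'

```text
clock: 36.45
position: [0.498, 0.2828, 0.0612]
tool_rot: [3.142, 0.0, 1.396]
force: [0.1, -0.3, -4.5]
grip_width: 0.0397
```

Request:
servo_tool --rows '[[[0,0,0.08,0,0,0],[0,0,0,0,0,0]]]'

```text
clock: 36.7
position: [0.4979, 0.2827, 0.0603]
tool_rot: [-3.141, 0.0, 1.396]
force: [-0.3, 0.1, -4.5]
grip_width: 0.0391
```

Request:
servo_tool --rows '[[[0,0,0.05,0,0,0],[0,0,0,0,0,0]]]'

```text
clock: 36.95
position: [0.498, 0.2828, 0.0599]
tool_rot: [-3.142, -0.0, 1.396]
force: [-0.3, -0.7, -2.5]
grip_width: 0.0394
```

Request:
servo_tool --rows '[[[0,0,0.04,0,0,0],[0,0,0,0,0,0]]]'

```text
clock: 37.2
position: [0.498, 0.2829, 0.0598]
tool_rot: [-3.142, -0.0, 1.396]
force: [-2.5, -0.6, 3.8]
grip_width: 0.0397
```

Request:
servo_tool --rows '[[[0,0,0,0,0,0],[0,0,0,0,0,0],[0,0,0,0,0,0],[0,0,0,0,0,0],[0,0,0,0,0,0]]]' --grip 1

```text
clock: 37.83
position: [0.498, 0.2827, 0.0595]
tool_rot: [3.142, 0.0, 1.396]
force: [0.5, -0.4, 0.4]
grip_width: 0.0854
```

Request:
servo_tool --rows '[[[0,0,-1.5,0,0,0],[0,0,-3,0,0,0],[0,0,-4,0,0,0],[0,0,-4,0,0,0],[0,0,0,0,0,0]]]'

```text
clock: 38.45
position: [0.4992, 0.2833, 0.188]
tool_rot: [3.138, -0.004, 1.396]
force: [-0.2, 1.0, -1.2]
grip_width: 0.0853
```

```bash
python3 go.py .212 .588 .231 80
```

```text
t 38.45 p [0.4992 0.2833 0.188 ] rot [179.8  -0.2  80. ] w 0.0853 F [-0.2  1.  -1.2] q [-1.02  0.56  0.58  1.81 -0.39  0.89 -0.44]
turn deg [ 0.2 -0.2 -0. ] | shift cm now-frame [ 25.03 -33.57  -4.32] | after-turn frame [ 25.02 -33.58  -4.3 ]
```

Move the arm back out of the top view to check everything.

Request:
servo_tool --rows '[[[3.4,-4.6,-1,0,0,0],[3.4,-4.6,-1,0,0,0],[3.4,-4.6,-1,0,0,0],[3.4,-4.6,-1,0,0,0],[3.4,-4.6,0,0,0,0]]]'

```text
clock: 39.08
position: [0.2996, 0.4914, 0.2252]
tool_rot: [3.142, -0.001, 1.396]
force: [0.2, -0.4, 0.1]
grip_width: 0.0854
```

Request:
servo_tool --rows '[[[3.4,-4.6,0,0,0,0],[3.4,-4.6,0,0,0,0],[0,0,0,0,0,0]]]'

```text
clock: 39.45
position: [0.2179, 0.5757, 0.2235]
tool_rot: [-3.14, 0.001, 1.402]
force: [0.7, -0.1, 0.1]
grip_width: 0.0853
```

Run:
```python
from h import *
from workcell import bot
g=bot.grab_frame("scene");f=bot.grab_frame("top")
pickle.dump(f,open("top1.pkl","wb"));pickle.dump(g,open("scene1.pkl","wb"))
cv2.imwrite("pics/f1.png",cv2.resize(f["image"][:,:,::-1],(800,600)));cv2.imwrite("pics/f2.png",cv2.resize(g["image"][:,:,::-1],(800,600)))
G=(0,255,0);B=(255,0,0);Y=(0,255,255);R=(0,0,255)
o=(.4834,-.2466);s=(.4942,.0677);r=(.4979,.2827)
A=ov(f,160,230,24,8,[(circ(r,.052,.014),G),(circ(r,.027,.028),B),(circ(r,.021,.0775),R)])
S=ov(f,252,233,24,8,[(rect(s,.092,.092,-17.8,.014),G),(rect(s,.044,.044,-17.8,.054),B)])
O=ov(f,387,240,32,6,[(rect(o,.124,.070,0.7,.014),G),(rect(o,.072,.038,.7,.026),B),(rect((o[0]+.006,o[1]),.068,.024,.7,.064),R)])
cv2.imwrite("pics/f3.png",cv2.resize(np.hstack([A,S]),None,fx=1,fy=1));cv2.imwrite("pics/f4.png",O)
d=cv2.absdiff(load("top0.pkl")["image"],f["image"]).max(2)
for n,(u,v) in dict(jar=(202,160),tin=(254,144),brush=(414,145)).items(): print(n,(d[v-25:v+25,u-25:u+25]>30).sum())
```

```text
jar 0
tin 0
brush 0
```

View pics/f1.png

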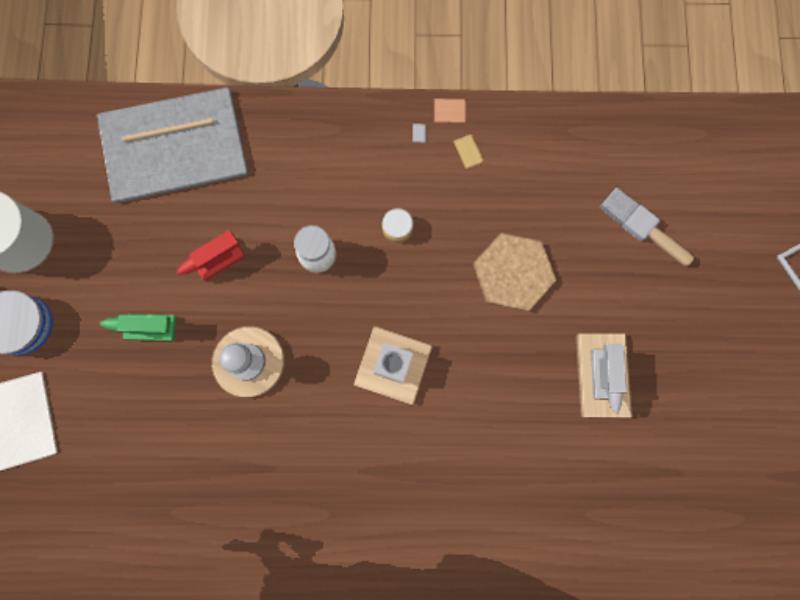

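View pics/f3.png

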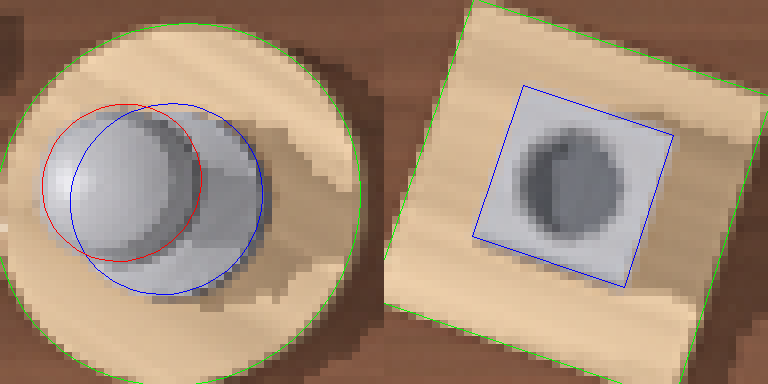

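View pics/f4.png

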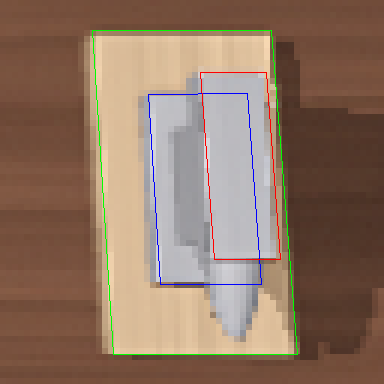

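The overlays agree to about 1 px (roughly 2 mm). The stake is on the round block at (248,360), the cube on the square one at (393,363), and the anvil on the oblong one at (607,372). The mat is empty, and the jar, tin and brush show no changed pixels. I'll hand it in.

```bash
python3 -c "
from workcell import bot
print(bot.job_done()); print(bot.observe()['clock'])"
```

```text
the job is handed in; nothing more can be done
None
the job is handed in; nothing more can be done
```

All three tools stand upright in the middle of their own blocks, and the job was handed in at about 40 s of the 106 s allowed.

**Order of moves:** the stake went to the cork mat, the cube to the square block, the anvil to the oblong block with its horn towards the robot, and the stake from the mat to the round block. I lowered each tool in steps of about 1 mm or less until the wrist force changed, and contact never read more than about 6 N.

**Last checks:** in the final top view all three tools sit within about 1 px (2 mm) of their block middles. The cube and anvil line up with their blocks to about 1°. The mat is empty, and the areas around the jar, tin and brush show no changed pixels from the first picture.

**What disagreed:**
- The scene camera's block outlines sat about 2 mm off the top camera's, within the stated calibration, so I went by the top camera.
- The gripper reads 1–2 mm narrower than each tool's true width, without any slip.
- The anvil may sit about 1 mm towards +y; I left it as it was.

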